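# Stock the free keeper-bar tray

## Task

One of the two keeper-bar trays holds the glazed bowl: leave that bowl and its tray's bar as they are, and take the pen cup out of the other tray and stand it upright in the middle of the turntable stand. Hold the little clay bud vase upright and press its foot down on the sprung felt pad until the pad is fully down, so that it gets its felt dot, then stand it and every aluminium pill tin upright on the floor of the tray you cleared, inside its walls and not on one another. When all of this is done, swing that tray's keeper bar over to the front and shut, fully home in its detent, without disturbing the egg cup and the wooden box that stand among them.

Things in the scene. Friction and masses are not known exactly. Their poses are not given: they have to be found in the camera images.
- tray_left: Left (+y) plywood tray. Origin at table level under the centre of its loading space, 284 mm along y by 72 mm along x; +x is its front, facing mid-table. Floor 6 mm above the table; its four walls reach 18 mm above the table. Steel hinge posts (36 mm tall) outside the back corners; brass detent prongs (34 mm) at x = 55, y = +-154 mm. The two trays are alike.
- tray_right: Right (-y) plywood tray. Origin at table level under the centre of its loading space, 284 mm along y by 72 mm along x; +x is its front, facing mid-table. Floor 6 mm above the table; its four walls reach 18 mm above the table. Steel hinge posts (36 mm tall) outside the back corners; brass detent prongs (34 mm) at x = 55, y = +-154 mm. The two trays are alike.
- bar_left (a joint): Left tray's keeper bar (rad): steel bail whose 10 mm thick crosspiece runs along tray y, 105 mm from the hinge axis, which lies along y at tray x = -50, z = 30 mm. 0 = shut in the detent on its stop (crosspiece x = 55, z = 30); grows as it swings up over the tray (1.57 upright) and back to its start at 2 to 2.4. Stays where left; 1 to 3 N at the crosspiece moves it.
- bar_right (a joint): Right tray's keeper bar (rad): steel bail whose 10 mm thick crosspiece runs along tray y, 105 mm from the hinge axis, which lies along y at tray x = -50, z = 30 mm. 0 = shut in the detent on its stop (crosspiece x = 55, z = 30); grows as it swings up over the tray (1.57 upright) and back to its start at 2 to 2.4. Stays where left; 1 to 3 N at the crosspiece moves it.
- bar_left_mid (a point): middle of the left keeper bar's crosspiece, on its centre line; moves with the bar
- bar_right_mid (a point): middle of the right keeper bar's crosspiece, on its centre line; moves with the bar
- bowl: blue-glazed ceramic bowl, 90 mm across the rim, 48 mm tall; stands in one of the two trays, left or right; origin centre of its foot
- pencup: grey plastic pen cup, 60 mm across at the rim (a little less at the foot), 95 mm tall, wall 3 mm, open and empty, about 80 g; stands in the other tray; origin centre of its underside
- stand: wooden turntable display stand; origin centre of its foot on the table. Its round platter, 104 mm across, flat top 25 mm above the table, can turn about the vertical
- pad_top (a point): centre of the top face of the round grey felt pad (60 mm across) of the sprung felt-dot press, a black housing 76 mm across and 12 mm tall on the table; 24 mm above the table when up, 16 mm fully down; goes down with the pad
- pad (a joint): how far the felt pad is pushed down (m): 0 = up, 0.008 = fully down on its stop, which takes about 9 N; springs back when let go
- budvase: small terracotta bud vase, 62 mm tall: foot 36 mm across, straight body 44 mm across from 10 to 42 mm above the foot, then a narrow neck (26 mm) and 32 mm rim; about 120 g; origin centre of its foot
- tin1: round aluminium pill tin with a twist cap, 50 mm across, 40 mm tall, straight sided, about 80 g; origin centre of its underside. Two to four tins are present in a run; None if absent
- tin2: round aluminium pill tin with a twist cap, 50 mm across, 40 mm tall, straight sided, about 80 g; origin centre of its underside. Two to four tins are present in a run; None if absent
- tin3: round aluminium pill tin with a twist cap, 50 mm across, 40 mm tall, straight sided, about 80 g; origin centre of its underside. Two to four tins are present in a run; None if absent
- tin4: round aluminium pill tin with a twist cap, 50 mm across, 40 mm tall, straight sided, about 80 g; origin centre of its underside. Two to four tins are present in a run; None if absent
- eggcup: white ceramic egg cup, 44 mm across at most, 50 mm tall; origin centre of its foot. Not part of the job.
- woodbox: small dark wooden trinket box, 46 x 46 x 40 mm; origin centre of its underside. Not part of the job.
There are look-alikes about, which are no part of the job. What is shaped like the tin1 but pink is not meant.

How it is judged (in metres and radians):
On the way, in this order (a step that is already met when the one before it is completed fails the run):
1. the bud vase's foot has pushed the felt pad fully down (value of joint pad above 0.007 m and contact force between budvase and pad above 2 N and angle between budvase's own z axis and vertical below 0.2 rad), for 0.2 s.
2. with the keeper bar still open: the pen cup stands on the turntable and the bud vase and every tin stand in the tray that does not hold the bowl (((horizontal distance between bowl and tray_right below 0.15 m and (x of tin1 in the frame of tray_left between -0.026 and 0.026 m and y of tin1 in the frame of tray_left between -0.132 and 0.132 m and z of tin1 in the frame of tray_left between -0.004 and 0.014 m and angle between tin1's own z axis and vertical below 0.15 rad) and (x of tin2 in the frame of tray_left between -0.026 and 0.026 m and y of tin2 in the frame of tray_left between -0.132 and 0.132 m and z of tin2 in the frame of tray_left between -0.004 and 0.014 m and angle between tin2's own z axis and vertical below 0.15 rad) and (x of tin3 in the frame of tray_left between -0.026 and 0.026 m and y of tin3 in the frame of tray_left between -0.132 and 0.132 m and z of tin3 in the frame of tray_left between -0.004 and 0.014 m and angle between tin3's own z axis and vertical below 0.15 rad) and (x of tin4 in the frame of tray_left between -0.026 and 0.026 m and y of tin4 in the frame of tray_left between -0.132 and 0.132 m and z of tin4 in the frame of tray_left between -0.004 and 0.014 m and angle between tin4's own z axis and vertical below 0.15 rad) and (x of budvase in the frame of tray_left between -0.026 and 0.026 m and y of budvase in the frame of tray_left between -0.132 and 0.132 m and z of budvase in the frame of tray_left between -0.004 and 0.014 m and angle between budvase's own z axis and vertical below 0.15 rad) and value of joint bar_left above 0.5 rad and horizontal distance between pencup and stand below 0.035 m and height (world z) of pencup between 0.018 and 0.034 m and angle between pencup's own z axis and vertical below 0.12 rad) or (horizontal distance between bowl and tray_left below 0.15 m and (x of tin1 in the frame of tray_right between -0.026 and 0.026 m and y of tin1 in the frame of tray_right between -0.132 and 0.132 m and z of tin1 in the frame of tray_right between -0.004 and 0.014 m and angle between tin1's own z axis and vertical below 0.15 rad) and (x of tin2 in the frame of tray_right between -0.026 and 0.026 m and y of tin2 in the frame of tray_right between -0.132 and 0.132 m and z of tin2 in the frame of tray_right between -0.004 and 0.014 m and angle between tin2's own z axis and vertical below 0.15 rad) and (x of tin3 in the frame of tray_right between -0.026 and 0.026 m and y of tin3 in the frame of tray_right between -0.132 and 0.132 m and z of tin3 in the frame of tray_right between -0.004 and 0.014 m and angle between tin3's own z axis and vertical below 0.15 rad) and (x of tin4 in the frame of tray_right between -0.026 and 0.026 m and y of tin4 in the frame of tray_right between -0.132 and 0.132 m and z of tin4 in the frame of tray_right between -0.004 and 0.014 m and angle between tin4's own z axis and vertical below 0.15 rad) and (x of budvase in the frame of tray_right between -0.026 and 0.026 m and y of budvase in the frame of tray_right between -0.132 and 0.132 m and z of budvase in the frame of tray_right between -0.004 and 0.014 m and angle between budvase's own z axis and vertical below 0.15 rad) and value of joint bar_right above 0.5 rad and horizontal distance between pencup and stand below 0.035 m and height (world z) of pencup between 0.018 and 0.034 m and angle between pencup's own z axis and vertical below 0.12 rad))), for 0.2 s.
3. that tray's keeper bar is shut (((horizontal distance between bowl and tray_right below 0.15 m and value of joint bar_left below 0.07 rad) or (horizontal distance between bowl and tray_left below 0.15 m and value of joint bar_right below 0.07 rad))), for 0.3 s.
At the end, for the whole second after the job is handed in: Cup upright on the platter within 35 mm of centre; vase and all tins at rest upright (0.15 rad) on the floor of the bowl-free tray (within 26 mm across, 132 mm along, of its origin); that tray's bar below 0.07 rad, the other's above 1.8 rad (((horizontal distance between bowl and tray_right below 0.15 m and (x of tin1 in the frame of tray_left between -0.026 and 0.026 m and y of tin1 in the frame of tray_left between -0.132 and 0.132 m and z of tin1 in the frame of tray_left between -0.004 and 0.014 m and angle between tin1's own z axis and vertical below 0.15 rad) and (x of tin2 in the frame of tray_left between -0.026 and 0.026 m and y of tin2 in the frame of tray_left between -0.132 and 0.132 m and z of tin2 in the frame of tray_left between -0.004 and 0.014 m and angle between tin2's own z axis and vertical below 0.15 rad) and (x of tin3 in the frame of tray_left between -0.026 and 0.026 m and y of tin3 in the frame of tray_left between -0.132 and 0.132 m and z of tin3 in the frame of tray_left between -0.004 and 0.014 m and angle between tin3's own z axis and vertical below 0.15 rad) and (x of tin4 in the frame of tray_left between -0.026 and 0.026 m and y of tin4 in the frame of tray_left between -0.132 and 0.132 m and z of tin4 in the frame of tray_left between -0.004 and 0.014 m and angle between tin4's own z axis and vertical below 0.15 rad) and (x of budvase in the frame of tray_left between -0.026 and 0.026 m and y of budvase in the frame of tray_left between -0.132 and 0.132 m and z of budvase in the frame of tray_left between -0.004 and 0.014 m and angle between budvase's own z axis and vertical below 0.15 rad) and value of joint bar_left below 0.07 rad and value of joint bar_right above 1.8 rad and horizontal distance between pencup and stand below 0.035 m and height (world z) of pencup between 0.018 and 0.034 m and angle between pencup's own z axis and vertical below 0.12 rad and linear speed of each of tin1, tin2, tin3, tin4, budvase, pencup below 0.02 m/s) or (horizontal distance between bowl and tray_left below 0.15 m and (x of tin1 in the frame of tray_right between -0.026 and 0.026 m and y of tin1 in the frame of tray_right between -0.132 and 0.132 m and z of tin1 in the frame of tray_right between -0.004 and 0.014 m and angle between tin1's own z axis and vertical below 0.15 rad) and (x of tin2 in the frame of tray_right between -0.026 and 0.026 m and y of tin2 in the frame of tray_right between -0.132 and 0.132 m and z of tin2 in the frame of tray_right between -0.004 and 0.014 m and angle between tin2's own z axis and vertical below 0.15 rad) and (x of tin3 in the frame of tray_right between -0.026 and 0.026 m and y of tin3 in the frame of tray_right between -0.132 and 0.132 m and z of tin3 in the frame of tray_right between -0.004 and 0.014 m and angle between tin3's own z axis and vertical below 0.15 rad) and (x of tin4 in the frame of tray_right between -0.026 and 0.026 m and y of tin4 in the frame of tray_right between -0.132 and 0.132 m and z of tin4 in the frame of tray_right between -0.004 and 0.014 m and angle between tin4's own z axis and vertical below 0.15 rad) and (x of budvase in the frame of tray_right between -0.026 and 0.026 m and y of budvase in the frame of tray_right between -0.132 and 0.132 m and z of budvase in the frame of tray_right between -0.004 and 0.014 m and angle between budvase's own z axis and vertical below 0.15 rad) and value of joint bar_right below 0.07 rad and value of joint bar_left above 1.8 rad and horizontal distance between pencup and stand below 0.035 m and height (world z) of pencup between 0.018 and 0.034 m and angle between pencup's own z axis and vertical below 0.12 rad and linear speed of each of tin1, tin2, tin3, tin4, budvase, pencup below 0.02 m/s))); the robot touches nothing.
It fails at once if the bowl is shifted more than 2.5 cm or tipped (distance of bowl from where it was at the start of the episode above 0.025 m or angle between bowl's own z axis and vertical above 0.35 rad).
It fails at once if the egg cup or the wooden box is shifted more than 4 cm or knocked over (distance of any of eggcup, woodbox from where it was at the start of the episode above 0.04 m or angle between any of eggcup, woodbox's own z axis and vertical above 0.5 rad).
Of tin1, tin2, tin3, tin4 only 2 to 4 are there at a start; the rules pass over those that are not, and their reading is None.
At some moment in a run one of tin1, tin2, tin3, tin4 may be knocked a few centimetres aside while the robot is not near it.
It also fails if it takes over 210 s, if anything falls off the work surface, if the arm or the gripper's body presses on something with over 40 N, if the wrist force passes 120 N, or if a joint passes its speed limit or range.

## Robot

A 7-joint arm with a two-finger parallel gripper is mounted at the origin on the work surface. World frame = base frame: x ahead of the robot, y to its left, z up, the work surface at z = 0. Lengths are in mm, angles in rad, forces in N, time in s.
With the tool pointing down it reaches from about 400 to 750 mm from the base axis. Payload 19.5 kg.
Tool frame: the origin (TCP) lies at the very end of the fingers, on their centre line; the grasp point (between the pads) lies ctrl.pinch_z behind it (ctrl.pinch_z is the distance from the TCP to the grasp point, in mm); z points along the fingers, y is the direction in which the jaws open and shut (so a half turn about z gives the same grasp; the last joint's range is limited). The gripper opens to 85 mm and grips with 20 to 120 N. Pads are 22 mm wide; open, the fingers measure 114 mm over their backs; the gripper's body (76 mm by 85 mm) begins 54 mm behind the grasp point. The pads swing forward as they close: fully open they stand 13 mm farther back than shut.
Start: joints at [-1.294, 0.707, -0.028, 1.485, 0.022, 0.951, -0.075], TCP at [180.208, 546.004, 231.268] pointing down, gripper open.
Joint ranges: [-2.71, 2.71], [-0.32, 2.16], [-1.57, 1.52], [0, 2.45], [-1.46, 4.6], [0, 2.02], [-2.83, 2.83]. Speed limits (rad/s): [1.89, 1.89, 2.57, 2.57, 3.01, 3.01, 3.01].

## Interface

Orientations are given as a 3x3 rotation matrix whose columns are the frame's x, y, z axes.
In Python, from cell import ctrl gives the robot as it stands.
- The arm moves only by the shell command python3 -m handwheel 'ROWS' [OPENING] [FORCE]. ROWS is JSON, a list of rows, each a list of 2 entries, a list of its own where there are three numbers: the shift along the world's x, y, z in m, then the turn, a rotation vector about the world's x, y, z in degrees. A call has 1 to 8 rows; each row is the pose to reach, as a shift and turn from the pose commanded when the call began; what a row does not reach only later rows make up. A row lasts 1/10 s, in which the tool goes at most 50 mm and 8.59 degrees, less where a joint would pass 70% of its speed; a pose out of reach is approached as far as the arm can. A call with a gripper value outside its range is refused whole. OPENING is the finger opening in m, from 0 to 0.0854, set as the call begins (- or left out, the last holds). The fingers move at their own pace and stop on an object; FORCE is the grip in N (left out, the last holds). Time passes only in rows, so rows that repeat a pose let the fingers close. It gives the time, the measured TCP pose, the force and the opening at its end, in the units of the state.
- ctrl.read_state(): the state, without advancing time (a new reading comes with each control period).
- ctrl.read_camera(name): name is "scene" or "top"; returns a dict with "pixels" (400x640x3 uint8, blue, green, red), "fx", "fy", "cx", "cy" (pixels), "extrinsics" (4x4, takes a point from camera to world coordinates). Camera axes: x right, y up, looking along -z (the intrinsics and any distortion apply to the point x, -y, -z); pixel columns grow to the right and rows downward; lengths in mm; the calibration is good to about 2 mm. A picture is of the moment at which its call begins. There is no depth.
- ctrl.finish_job(): hands the job in, once; it reports no verdict.
The state is a dict: "time": time; "joint_positions": joint angles; "joint_velocities": joint speeds; "effort": joint torques, N m; "tcp_pos": TCP position; "ee_rot": TCP orientation; "wrist_force": force on the tool from outside, world axes, zero at the start; "ft_torque": the same for the moment, N m; "finger_gap": opening from 0.0 (shut) to 1.0 (fully open).
Only numpy, scipy, OpenCV 4.12 (cv2) and the standard library are available. Lean on these libraries where they do the work, as an engineer would, in place of code of your own. Each camera call takes 0.05 s, during which the arm holds its last target.

## Working session

There is one attempt and no reset: what is moved stays moved. The work goes in short steps, Python scripts to look and compute and a shell command to move; the robot and the scene stay as the last step left them, time stands still between calls to the robot, and variables do not carry over. Pictures are saved under pics/ and viewed, and the job is handed in when it is done.

```bash
ls; mkdir -p pics; cat > h.py <<'E'
import numpy as np,cv2
from cell import ctrl
def cam(n,f):
    c=ctrl.read_camera(n); cv2.imwrite('pics/'+f,c['pixels']); 
    import pickle; pickle.dump(c,open('pics/'+f+'.pkl','wb')); return c
def ld(f):
    import pickle; return pickle.load(open('pics/'+f+'.pkl','rb'))
def px2w(c,u,v,z):
    d=np.array([(u-c['cx'])/c['fx'],-(v-c['cy'])/c['fy'],-1.0]); E=np.array(c['extrinsics'])
    d=E[:3,:3]@d; o=E[:3,3]; return o+d*(z-o[2])/d[2]
def w2px(c,p):
    E=np.array(c['extrinsics']); q=E[:3,:3].T@(np.array(p,float)-E[:3,3])
    return np.array([c['cx']+c['fx']*q[0]/-q[2], c['cy']-c['fy']*q[1]/-q[2]])
def crop(f,u0,v0,u1,v1,s,out):
    im=cv2.imread('pics/'+f)[v0:v1,u0:u1]; cv2.imwrite('pics/'+out,cv2.resize(im,None,fx=s,fy=s,interpolation=cv2.INTER_CUBIC))
def st():
    s=ctrl.read_state(); print(s['time'],np.round(s['tcp_pos'],1),np.round(s['wrist_force'],1),round(s['finger_gap'],3),np.round(s['joint_positions'],2)); return s
E
python3 - <<'E'
from h import *
for n in('scene','top'):
    c=cam(n,n+'0.png'); print({k:v for k,v in c.items() if k!='pixels'})
s=st();print(np.round(s['ee_rot'],3),ctrl.pinch_z)
E
```

```text
pics
{'fx': 491.73369334635987, 'fy': 491.73369334635987, 'cx': 317.85771957635524, 'cy': 197.24325875194444, 'extrinsics': array([[-2.12077851e-01, -7.88215100e-01,  5.77702295e-01,
         1.22579820e+03],
       [ 9.77181975e-01, -1.63925898e-01,  1.35069198e-01,
         1.57914400e+02],
       [-1.17632137e-02,  5.93165455e-01,  8.04994640e-01,
         1.01135685e+03],
       [ 0.00000000e+00,  0.00000000e+00,  0.00000000e+00,
         1.00000000e+00]])}
{'fx': 375.2225483501905, 'fy': 375.2225483501905, 'cx': 321.6979672859002, 'cy': 204.56776428297186, 'extrinsics': array([[-1.11267534e-04,  9.83184828e-01, -1.82613203e-01,
         3.54561578e+02],
       [-9.99790997e-01, -3.84268265e-03, -2.00797256e-02,
        -1.98214902e+01],
       [-2.04438061e-02,  1.82572802e-01,  9.82979767e-01,
         1.08776975e+03],
       [ 0.00000000e+00,  0.00000000e+00,  0.00000000e+00,
         1.00000000e+00]])}
0.1 [180.1 545.8 230.9] [ 0.8 -0.1  0.1] 0.999 [-1.29  0.71 -0.03  1.48  0.02  0.95 -0.08]
[[-0.95   0.313 -0.   ]
 [ 0.313  0.95  -0.001]
 [-0.    -0.001 -1.   ]] 18.700000000000003
```

View pics/scene0.png

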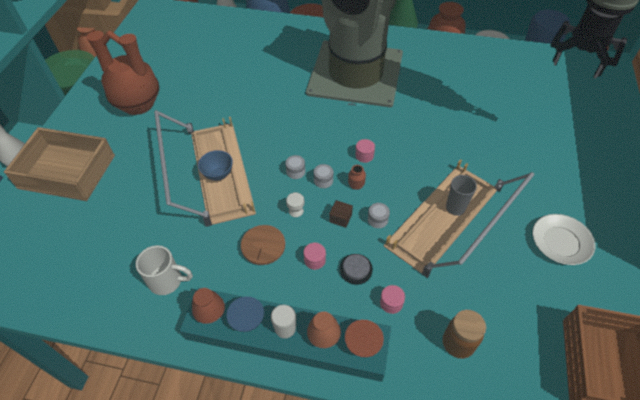

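View pics/top0.png

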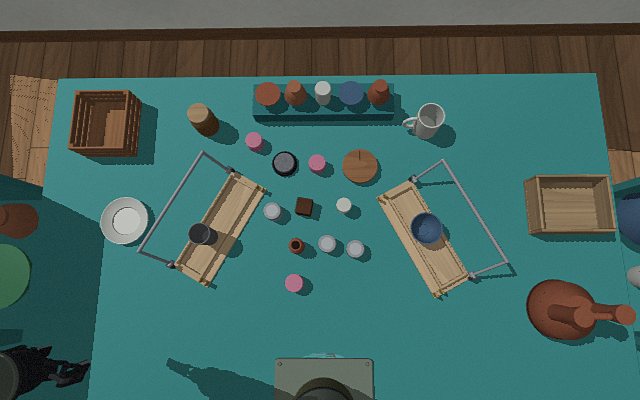

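The top view shows: cup in the left tray, at (203,233); bowl in the right tray, at (427,228); tins at (272,212), (327,244) and (355,249); vase at (296,246); press at (285,163); stand at (360,166). The pink look-alikes are at (254,142), (317,162) and (294,284). Next I'll zoom in.

```bash
python3 - <<'E'
from h import *
crop('top0.png',130,140,290,300,5,'a.png') if 0 else None
crop('top0.png',130,140,280,290,4,'a.png'); crop('top0.png',240,130,390,300,3.5,'b.png'); crop('scene0.png',270,130,540,290,2.9,'c.png')
E
```

```text
(no output)
```

View pics/a.png

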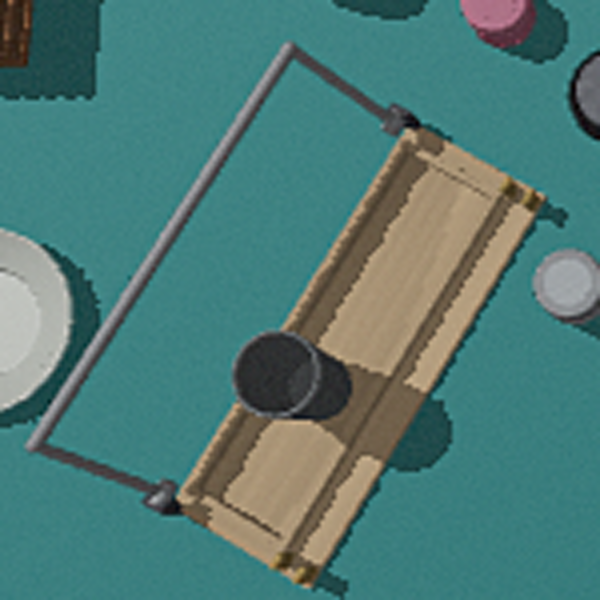

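View pics/b.png

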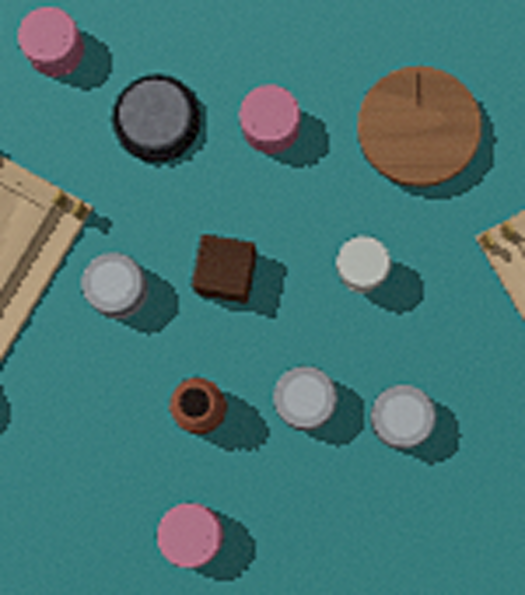

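View pics/c.png

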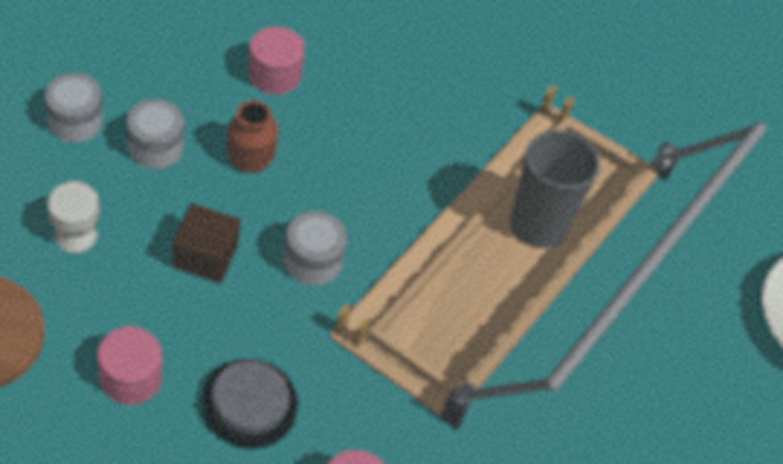

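```bash
python3 - <<'E'
from h import *
c=ld('top0.png')
A=lambda u,v,z:np.round(px2w(c,130+u/4,140+v/4,z)[:2],1)
B=lambda u,v,z:np.round(px2w(c,240+u/3.5,130+v/3.5,z)[:2],1)
print('corners',[A(*p,18) for p in((410,128),(545,200),(310,585),(178,497))])
print('prongs34',[A(*p,34) for p in((510,188),(533,198),(283,560),(305,574))])
print('hinge',[A(*p,30) for p in((403,122),(163,497))])
for z in (95,):print('cup rim',A(276,374,z))
print('bar',[A(*p,120) for p in((290,48),(35,445))])
for n,p in dict(tinA=(113,284,40),tinB=(305,398,40),tinC=(403,416,40),vase=(195,402,62),pad=(156,116,24),stand=(420,125,25),box=(226,264,40),egg=(363,263,50),pinkbox=(188,535,40)).items(): print(n,B(*p))
s=ld('scene0.png')
S=lambda u,v,z:np.round(px2w(s,270+u/2.9,130+v/2.9,z)[:2],1)
for n,p in dict(tinA=(316,234,40),tinB=(156,122,40),tinC=(73,98,40),vase=(255,113,62),pad=(252,398,24),cup=(563,162,95)).items(): print('s',n,S(*p))
E
```

```text
corners [array([652.5, 266.4]), array([597.4, 164.6]), array([321.5, 322.4]), array([382.6, 420.1])]
prongs34 [array([602.7, 187.4]), array([595.2, 170.5]), array([339. , 337.1]), array([329.5, 321.2])]
hinge [array([653.7, 268.5]), array([382.2, 425.8])]
cup rim [461.7 328.3]
bar [array([680.6, 323.3]), array([413.2, 473.9])]
tinA [530.8 141.9]
tinB [438.2 -13.6]
tinC [423.9 -91.2]
vase [433.5  72.1]
pad [676.9 111.5]
stand [ 667.4 -110.4]
box [546.9  50.3]
egg [545.5 -60.5]
pinkbox [331.4  78.3]
s tinA [538.  147.1]
s tinB [447.7  -7.2]
s tinC [435.7 -85.3]
s vase [438.2  78.1]
s pad [690.9 120. ]
s cup [465.9 333. ]
```

```bash
python3 - <<'E'
from h import *
crop('scene0.png',280,135,400,225,6.5,'d.png')
crop('top0.png',260,195,370,265,7,'e.png')
E
```

```text
(no output)
```

View pics/d.png

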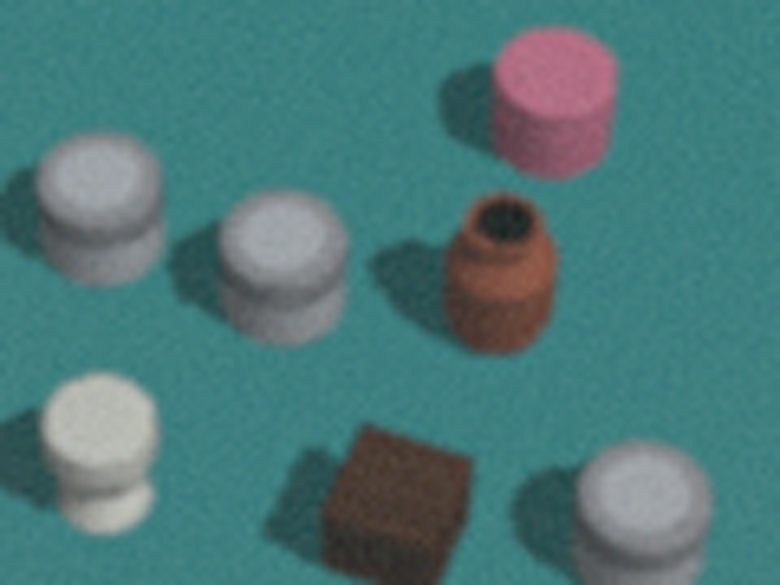

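View pics/e.png

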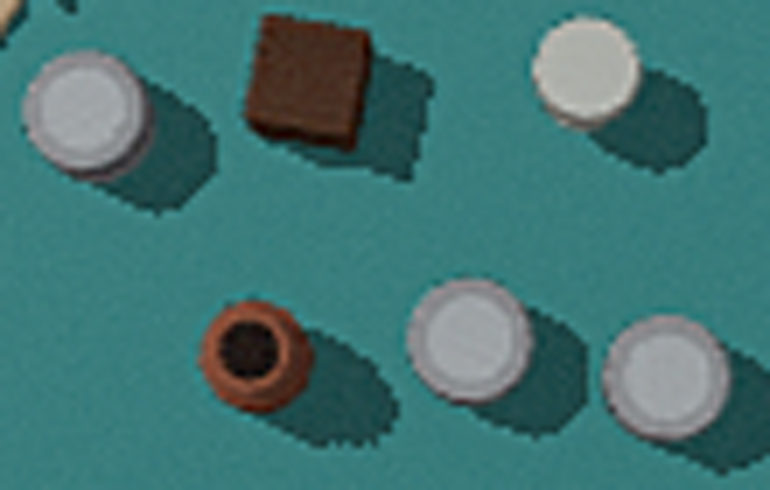

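```bash
cat >> h.py <<'E'
def ray(c,u,v):
    E=np.array(c['extrinsics']); d=E[:3,:3]@np.array([(u-c['cx'])/c['fx'],-(v-c['cy'])/c['fy'],-1.0]); return E[:3,3],d/np.linalg.norm(d)
def tri(c1,p1,c2,p2):
    o1,d1=ray(c1,*p1);o2,d2=ray(c2,*p2)
    t=np.linalg.lstsq(np.c_[d1,-d2],o2-o1,rcond=None)[0]; a=o1+t[0]*d1;b=o2+t[1]*d2
    return (a+b)/2,np.linalg.norm(a-b)
E
python3 - <<'E'
from h import *
c=ld('top0.png');s=ld('scene0.png')
f=lambda k,u0,v0,p:(u0+(p[0]+.5)/k-.5,v0+(p[1]+.5)/k-.5)
for n,d,e,z in(('tinA',(643,495),(84,111),40),('tinB',(283,238),(469,341),40),('tinC',(99,180),(666,377),40),('vase',(504,220),(248,350),62),('egg',(100,425),(588,70),50)):
    ps=f(6.5,280,135,d);pt=f(7,260,195,e)
    P,g=tri(c,pt,s,ps); print(n,np.round(P,1),round(g,1),np.round(px2w(c,*pt,z)[:2],1),np.round(px2w(s,*ps,z)[:2],1))
E
```

```text
tinA [533.9 145.5  33.5] 1.0 [532.8 144. ] [538.4 146. ]
tinB [439.8 -11.3  33.1] 1.3 [439.4 -12. ] [445.2  -9.4]
tinC [425.4 -89.8  33.2] 1.4 [425.  -90.1] [430.8 -87.4]
vase [434.4  75.   58.8] 1.2 [434.3  74.1] [436.9  75.8]
egg [548.6 -59.3  40.4] 2.5 [547.1 -60.1] [555.2 -55.9]
```

```bash
python3 -m handwheel '[[[0.035,-0.027,0],[0,0,-1]],[[0.071,-0.054,0],[0,0,-3]],[[0.106,-0.081,0],[0,0,-5]],[[0.142,-0.108,0],[0,0,-7]],[[0.177,-0.135,-0.01],[0,0,-9]],[[0.212,-0.162,-0.02],[0,0,-11]],[[0.248,-0.189,-0.03],[0,0,-11.5]],[[0.283,-0.216,-0.03],[0,0,-11.5]]]' 0.0854 30; python3 -m handwheel '[[[0,0,0],[0,0,0]],[[0,0,0],[0,0,0]]]'
python3 - <<'E'
from h import *
s=st();print(np.round(s['ee_rot'],3)); cam('top','t1.png');cam('scene','s1.png')
E
```

```text
time: 0.9
tcp_pos: [464.1, 328.4, 200.0]
ee_rot: [[-0.868, 0.497, -0.002], [0.497, 0.868, -0.001], [0.001, -0.002, -1.0]]
wrist_force: [0.0, 0.9, 0.7]
finger_gap: 0.998
time: 1.1
tcp_pos: [463.6, 329.3, 200.9]
ee_rot: [[-0.867, 0.498, -0.001], [0.498, 0.867, -0.0], [0.0, -0.001, -1.0]]
wrist_force: [0.1, 0.7, -0.4]
finger_gap: 1.004
1.1 [463.6 329.3 200.9] [ 0.1  0.7 -0.4] 1.004 [-0.66  0.73 -0.03  1.55  0.03  0.86  0.35]
[[-0.867  0.498 -0.001]
 [ 0.498  0.867 -0.   ]
 [ 0.    -0.001 -1.   ]]
```

View pics/s1.png

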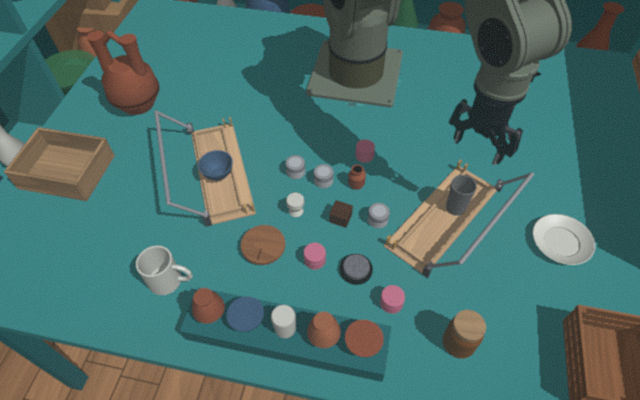

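View pics/t1.png

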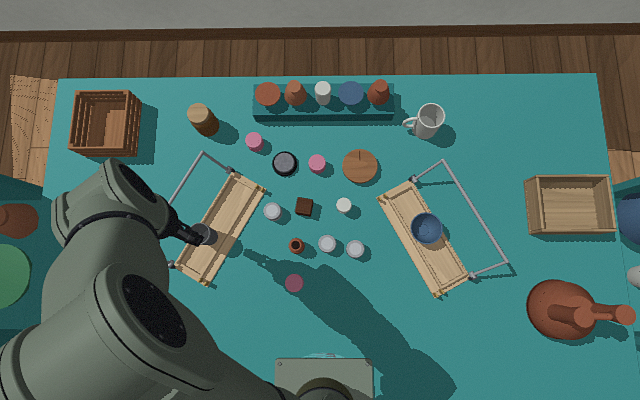

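```bash
python3 - <<'E'
from h import *
s=ld('s1.png');t=ld('t1.png');p=np.array([463.6,329.3,200.9]);y=np.array([.498,.867,0])
for q in(p,p+50*y,p-50*y,p*[1,1,0]+[0,0,100]): print(w2px(s,q),w2px(t,q))
crop('s1.png',420,80,560,240,4,'f.png')
E
```

```text
[473.55083267 154.97163016] [183.52876078 227.97172877]
[493.92993135 166.68348364] [166.3683243  217.74047845]
[453.9286858  143.69479634] [200.89734505 238.32707921]
[463.06921879 183.52878906] [198.03751302 232.5724138 ]
```

View pics/f.png

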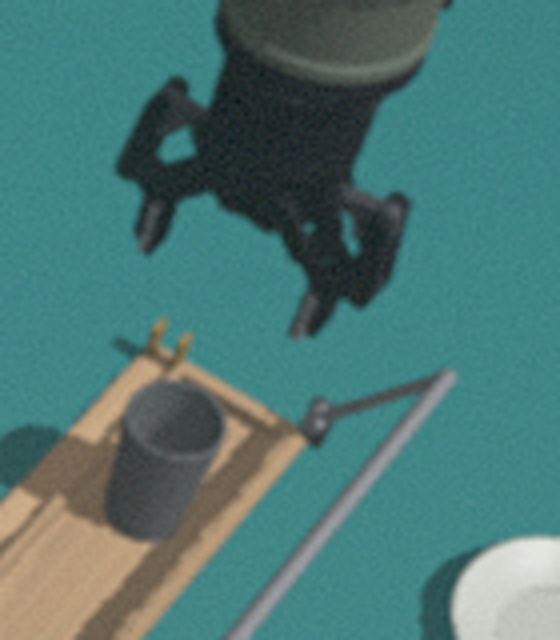

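```bash
python3 -m handwheel '[[[0,0,-0.03],[0,0,0]],[[0,0,-0.06],[0,0,0]],[[0,0,-0.09],[0,0,0]],[[0,0,-0.115],[0,0,0]],[[0,0,-0.13],[0,0,0]],[[0,0,-0.138],[0,0,0]],[[0,0,-0.138],[0,0,0]]]' ; python3 -m handwheel '[[[0,0,0],[0,0,0]],[[0,0,0],[0,0,0]],[[0,0,0],[0,0,0]],[[0,0,0],[0,0,0]],[[0,0,0],[0,0,0]],[[0,0,0],[0,0,0]],[[0,0,0],[0,0,0]],[[0,0,0],[0,0,0]]]' 0.045 30
```

```text
time: 1.9
tcp_pos: [462.5, 330.5, 62.8]
ee_rot: [[-0.869, 0.495, -0.001], [0.495, 0.869, -0.001], [0.001, -0.001, -1.0]]
wrist_force: [-0.2, -0.5, 1.2]
finger_gap: 1.001
time: 2.7
tcp_pos: [463.6, 330.4, 64.4]
ee_rot: [[-0.868, 0.497, 0.001], [0.497, 0.868, 0.001], [-0.001, 0.001, -1.0]]
wrist_force: [-1.9, -0.3, 7.4]
finger_gap: 0.678
```

```bash
python3 -m handwheel '[[[0,0,0.015],[0,0,0]],[[0,0,0.045],[0,0,0]],[[0,0,0.085],[0,0,0]],[[0,0,0.125],[0,0,0]],[[0,0,0.15],[0,0,0]],[[0,0,0.15],[0,0,0]]]'
python3 - <<'E'
from h import *
cam('scene','s2.png'); st(); crop('s2.png',400,60,560,240,3.3,'g.png')
E
```

```text
time: 3.3
tcp_pos: [464.2, 330.7, 217.1]
ee_rot: [[-0.868, 0.497, 0.005], [0.497, 0.868, 0.003], [-0.002, 0.005, -1.0]]
wrist_force: [-0.1, 0.0, -0.9]
finger_gap: 0.675
3.35 [463.6 330.3 215. ] [ 0.4 -0.6 -2.1] 0.677 [-0.66  0.72 -0.03  1.53  0.02  0.89  0.35]
```

View pics/g.png

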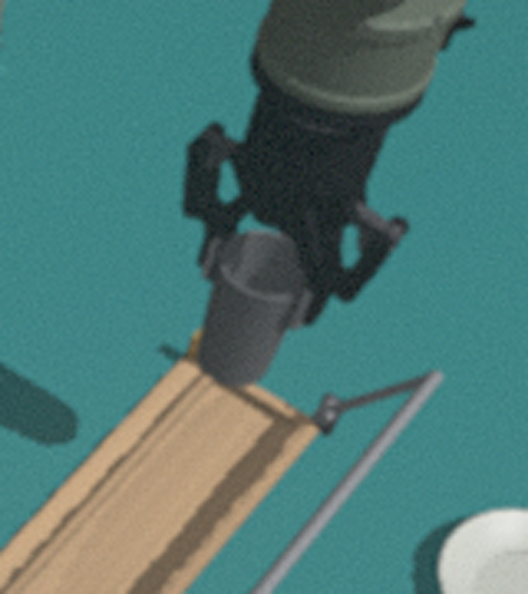

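```bash
python3 - <<'E'
from h import *
crop('scene0.png',235,215,385,295,5,'i.png');crop('top0.png',265,140,385,190,6,'j.png')
E
```

```text
(no output)
```

View pics/i.png

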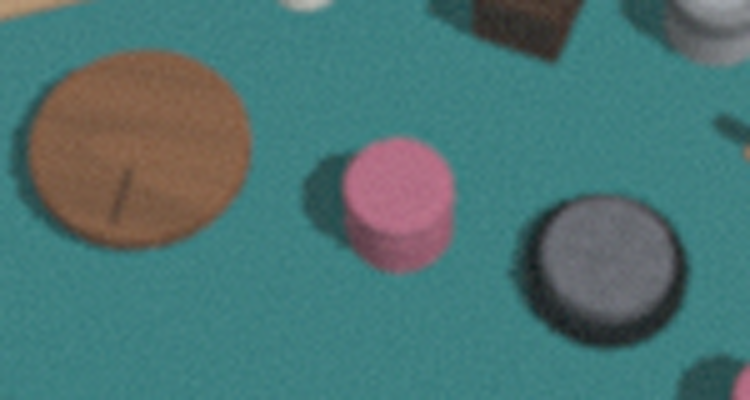

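View pics/j.png

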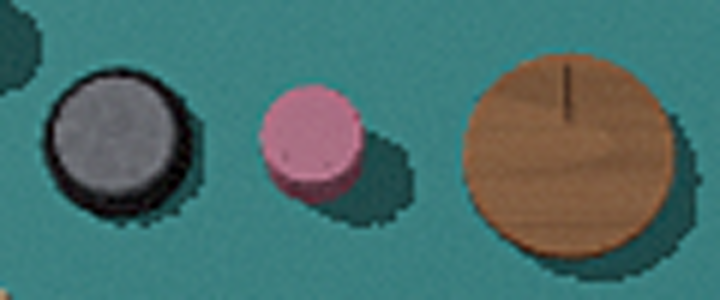

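```bash
python3 - <<'E'
from h import *
c=ld('top0.png');s=ld('scene0.png')
f=lambda k,u0,v0,p:(u0+(p[0]+.5)/k-.5,v0+(p[1]+.5)/k-.5)
for n,d,e,z in(('stand',(140,147),(569,155),25),('pad',(609,259),(114,133),24)):
    ps=f(5,235,215,d);pt=f(6,265,140,e)
    P,g=tri(c,pt,s,ps); print(n,np.round(P,1),round(g,1),np.round(px2w(c,*pt,z)[:2],1),np.round(px2w(s,*ps,z)[:2],1))
E
```

```text
stand [ 671.1 -108.7   14.9] 1.9 [ 668.3 -108.7] [ 676.6 -105. ]
pad [684.  117.   14.2] 2.5 [681.2 114.5] [689.  118.6]
```

```bash
python3 -m handwheel '[[[0.01,-0.021,0],[0,0,0]],[[0.026,-0.055,0],[0,0,0]],[[0.043,-0.091,0],[0,0,0]],[[0.06,-0.128,0],[0,0,0]],[[0.078,-0.164,0],[0,0,0]],[[0.095,-0.2,0],[0,0,0]],[[0.112,-0.237,0],[0,0,0]],[[0.13,-0.273,0],[0,0,0]]]'; python3 -m handwheel '[[[0.017,-0.036,0],[0,0,0]],[[0.034,-0.073,0],[0,0,0]],[[0.052,-0.11,-0.01],[0,0,0]],[[0.069,-0.145,-0.03],[0,0,0]],[[0.077,-0.161,-0.06],[0,0,0]],[[0.077,-0.164,-0.09],[0,0,0]],[[0.077,-0.164,-0.11],[0,0,0]],[[0.077,-0.164,-0.11],[0,0,0]]]'
python3 - <<'E'
from h import *
cam('scene','s3.png'); st(); crop('s3.png',180,120,340,300,3.3,'k.png')
E
```

```text
time: 4.15
tcp_pos: [593.3, 55.3, 212.5]
ee_rot: [[-0.868, 0.497, -0.001], [0.497, 0.868, -0.0], [0.001, -0.001, -1.0]]
wrist_force: [0.7, 0.8, -0.1]
finger_gap: 0.672
time: 4.95
tcp_pos: [668.4, -106.8, 99.7]
ee_rot: [[-0.868, 0.496, -0.006], [0.496, 0.868, 0.001], [0.005, -0.002, -1.0]]
wrist_force: [-0.9, 0.3, -0.9]
finger_gap: 0.673
5.0 [ 669.5 -106.8  102. ] [ 0.1 -0.7 -0.8] 0.677 [ 0.15  1.02 -0.1   1.18  0.1   0.94  1.09]
```

View pics/k.png

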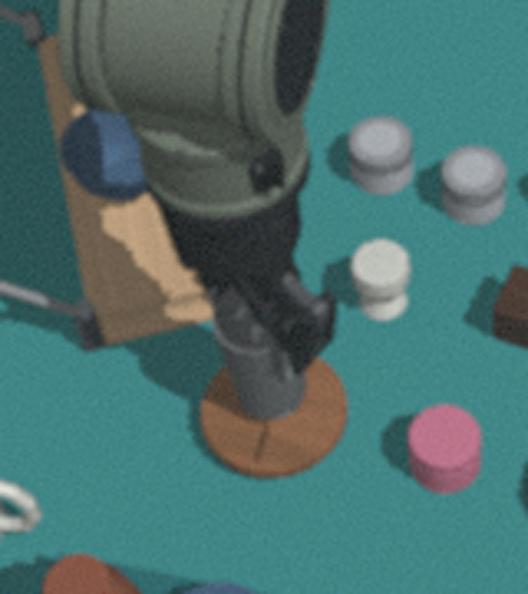

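```bash
python3 -m handwheel '[[[0,0,-0.008],[0,0,0]],[[0,0,-0.014],[0,0,0]],[[0,0,-0.017],[0,0,0]],[[0,0,-0.018],[0,0,0]],[[0,0,-0.018],[0,0,0]]]'; python3 -m handwheel '[[[0,0,-0.002],[0,0,0]],[[0,0,-0.002],[0,0,0]]]'
```

```text
time: 5.5
tcp_pos: [670.3, -107.0, 85.4]
ee_rot: [[-0.868, 0.496, 0.0], [0.496, 0.868, -0.0], [-0.0, -0.0, -1.0]]
wrist_force: [0.2, 0.2, -1.0]
finger_gap: 0.675
time: 5.7
tcp_pos: [670.4, -107.0, 83.5]
ee_rot: [[-0.868, 0.496, 0.001], [0.496, 0.868, -0.0], [-0.001, 0.0, -1.0]]
wrist_force: [0.6, 0.2, -0.0]
finger_gap: 0.671
```

```bash
python3 -m handwheel '[[[0,0,-0.001],[0,0,0]],[[0,0,-0.001],[0,0,0]],[[0,0,-0.001],[0,0,0]]]'; python3 -m handwheel '[[[0,0,-0.001],[0,0,0]],[[0,0,-0.001],[0,0,0]],[[0,0,-0.001],[0,0,0]]]'
```

```text
time: 6.0
tcp_pos: [670.7, -107.2, 83.3]
ee_rot: [[-0.868, 0.497, 0.001], [0.497, 0.868, -0.0], [-0.002, 0.0, -1.0]]
wrist_force: [-2.6, 0.3, 11.5]
finger_gap: 0.669
time: 6.3
tcp_pos: [671.0, -107.3, 83.2]
ee_rot: [[-0.868, 0.497, 0.002], [0.497, 0.868, -0.001], [-0.003, 0.001, -1.0]]
wrist_force: [-6.0, -0.9, 23.8]
finger_gap: 0.672
```

```bash
python3 -m handwheel '[[[0,0,0.0015],[0,0,0]],[[0,0,0.0015],[0,0,0]]]'; python3 -m handwheel '[[[0,0,0],[0,0,0]],[[0,0,0],[0,0,0]],[[0,0,0],[0,0,0]],[[0,0,0],[0,0,0]],[[0,0,0],[0,0,0]],[[0,0,0],[0,0,0]]]' 0.0854; python3 -m handwheel '[[[0,0,0.02],[0,0,0]],[[0,0,0.05],[0,0,0]],[[0,0,0.09],[0,0,0]],[[0,0,0.13],[0,0,0]]]'
python3 - <<'E'
from h import *
cam('scene','s4.png'); st(); crop('s4.png',180,120,340,300,3.3,'k2.png')
E
```

```text
time: 6.5
tcp_pos: [670.5, -107.1, 83.3]
ee_rot: [[-0.868, 0.497, 0.001], [0.497, 0.868, -0.0], [-0.001, 0.0, -1.0]]
wrist_force: [-0.7, 0.0, 9.8]
finger_gap: 0.67
time: 7.1
tcp_pos: [670.2, -107.0, 82.7]
ee_rot: [[-0.868, 0.496, -0.0], [0.496, 0.868, -0.0], [0.0, -0.0, -1.0]]
wrist_force: [-0.3, 0.2, 0.6]
finger_gap: 1.001
time: 7.5
tcp_pos: [670.0, -107.0, 214.2]
ee_rot: [[-0.868, 0.496, -0.0], [0.496, 0.868, 0.0], [0.0, -0.0, -1.0]]
wrist_force: [0.1, -0.0, -0.0]
finger_gap: 0.998
7.55 [ 672.  -107.3  221.2] [ 1.7 -0.8  8.5] 0.998 [ 0.15  0.9  -0.1   1.05  0.09  1.19  1.11]
```

View pics/k2.png

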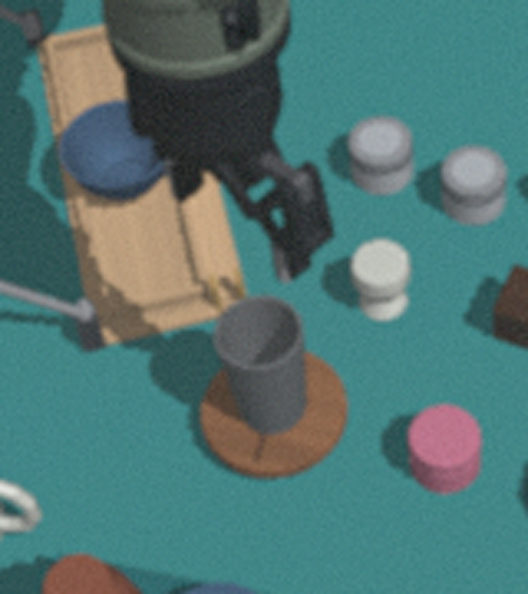

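```bash
python3 -m handwheel '[[[-0.02,0.015,0],[0,0,0]],[[-0.05,0.039,0],[0,0,0]],[[-0.09,0.07,0],[0,0,0]],[[-0.13,0.101,0],[0,0,0]],[[-0.17,0.132,0],[0,0,0]],[[-0.21,0.163,-0.02],[0,0,0]],[[-0.235,0.182,-0.05],[0,0,0]],[[-0.235,0.182,-0.08],[0,0,0]]]'; python3 -m handwheel '[[[0,0,0],[0,0,0]],[[0,0,0],[0,0,0]]]'
python3 - <<'E'
from h import *
cam('scene','s5.png'); st(); crop('s5.png',270,100,430,230,4,'l.png')
cam('top','t5.png');crop('t5.png',220,170,380,300,4,'m.png')
E
```

```text
time: 8.35
tcp_pos: [432.5, 77.7, 132.8]
ee_rot: [[-0.87, 0.493, 0.0], [0.493, 0.87, 0.001], [0.001, 0.001, -1.0]]
wrist_force: [1.9, 0.6, 0.5]
finger_gap: 1.0
time: 8.55
tcp_pos: [435.7, 74.7, 133.3]
ee_rot: [[-0.868, 0.497, -0.0], [0.497, 0.868, -0.0], [-0.0, -0.0, -1.0]]
wrist_force: [1.3, 0.4, 0.6]
finger_gap: 0.997
8.6 [436.   74.6 133.7] [-0.6 -0.1 -0.4] 1.002 [-0.21  0.7  -0.05  2.07  0.09  0.38  0.71]
```

View pics/l.png

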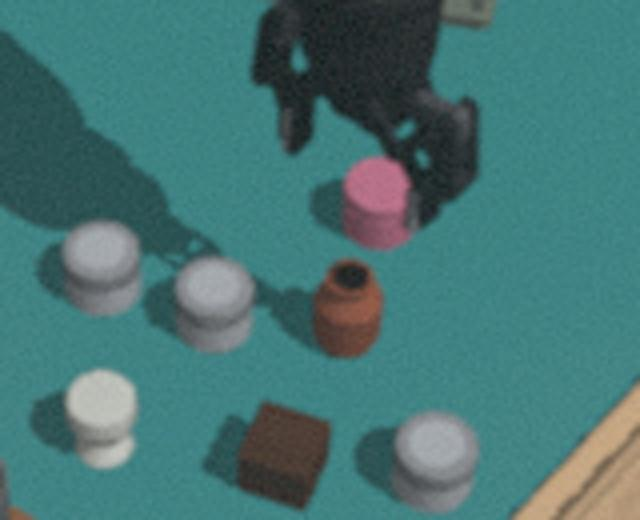

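View pics/m.png

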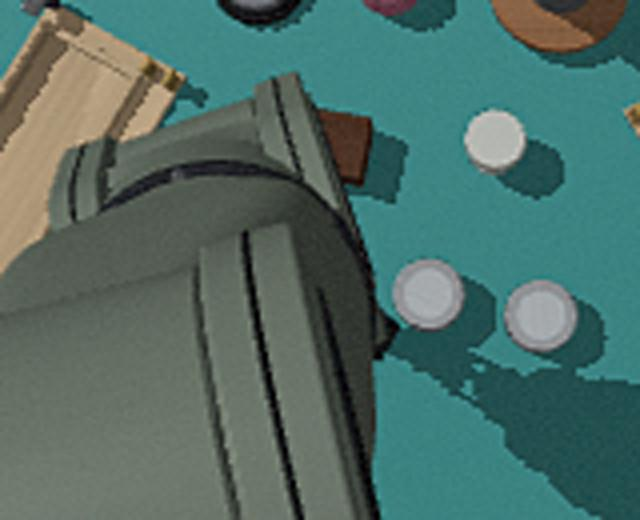

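```bash
python3 -m handwheel '[[[0,0,-0.02],[0,0,0]],[[0,0,-0.05],[0,0,0]],[[0,0,-0.08],[0,0,0]],[[0,0,-0.105],[0,0,0]],[[0,0,-0.116],[0,0,0]],[[0,0,-0.12],[0,0,0]],[[0,0,-0.12],[0,0,0]],[[0,0,-0.12],[0,0,0]]]'
python3 - <<'E'
from h import *
cam('scene','s6.png'); st(); crop('s6.png',270,100,430,230,4,'l.png')
E
```

```text
time: 9.45
tcp_pos: [435.8, 75.0, 13.8]
ee_rot: [[-0.868, 0.497, 0.001], [0.497, 0.868, 0.0], [-0.001, 0.001, -1.0]]
wrist_force: [0.2, -0.6, 0.1]
finger_gap: 0.994
9.5 [435.8  75.1  13.8] [-0.5  0.6 -0.4] 0.997 [-0.24  0.96 -0.01  2.13  0.11  0.05  0.69]
```

View pics/l.png

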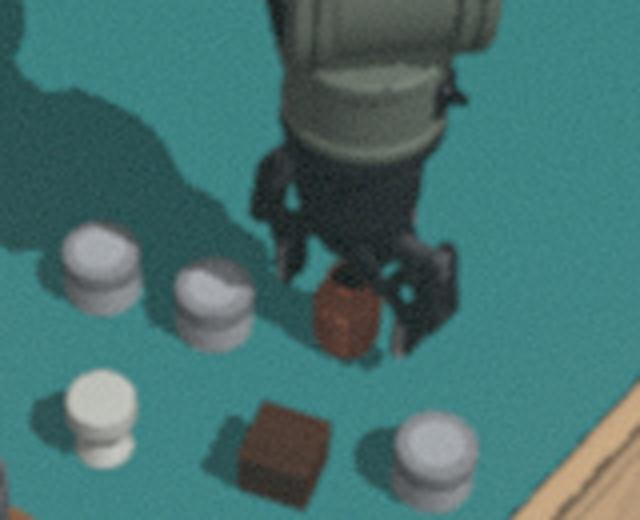

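```bash
python3 -m handwheel '[[[0,0,0],[0,0,0]],[[0,0,0],[0,0,0]],[[0,0,0],[0,0,0]],[[0,0,0],[0,0,0]],[[0,0,0],[0,0,0]],[[0,0,0],[0,0,0]],[[0,0,0],[0,0,0]],[[0,0,0],[0,0,0]]]' 0.03 60;  python3 -m handwheel '[[[0,0,0.01],[0,0,0]],[[0,0,0.03],[0,0,0]],[[0,0,0.07],[0,0,0]],[[0,0,0.11],[0,0,0]],[[0,0,0.13],[0,0,0]],[[0,0,0.13],[0,0,0]]]'
python3 - <<'E'
from h import *
cam('scene','s7.png'); st(); crop('s7.png',270,70,430,200,4,'l.png')
E
```

```text
time: 10.3
tcp_pos: [435.3, 75.0, 13.3]
ee_rot: [[-0.868, 0.496, 0.001], [0.496, 0.868, -0.0], [-0.0, 0.0, -1.0]]
wrist_force: [-0.6, -0.6, 16.2]
finger_gap: 0.494
time: 10.9
tcp_pos: [436.0, 75.1, 145.5]
ee_rot: [[-0.868, 0.497, 0.004], [0.497, 0.868, 0.001], [-0.003, 0.003, -1.0]]
wrist_force: [-0.0, 0.0, -1.5]
finger_gap: 0.491
10.95 [435.6  75.  144. ] [ 0.4 -0.5 -1.6] 0.496 [-0.21  0.67 -0.06  2.06  0.1   0.41  0.71]
```

View pics/l.png

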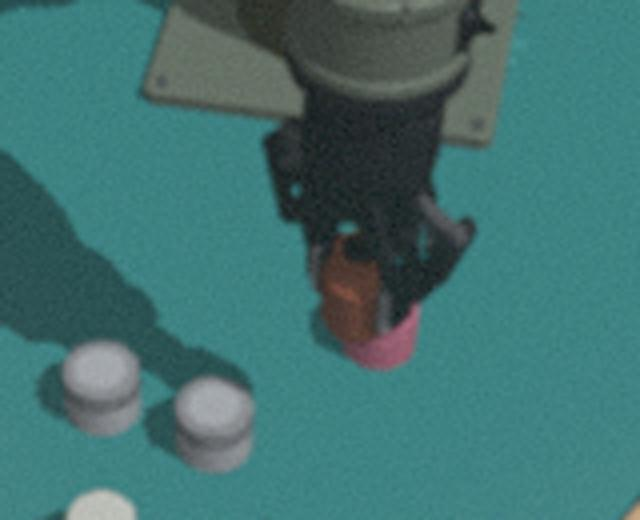

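```bash
python3 -m handwheel '[[[0.02,0.003,0],[0,0,0]],[[0.06,0.01,0],[0,0,0]],[[0.105,0.017,0],[0,0,0]],[[0.15,0.025,0],[0,0,0]],[[0.195,0.032,0],[0,0,0]],[[0.235,0.039,-0.02],[0,0,0]],[[0.248,0.041,-0.05],[0,0,0]],[[0.248,0.041,-0.08],[0,0,0]]]'
python3 -m handwheel '[[[0,0,-0.01],[0,0,0]],[[0,0,-0.01],[0,0,0]]]'
python3 - <<'E'
from h import *
cam('scene','s8.png'); st(); crop('s8.png',290,180,450,300,4,'l.png')
cam('top','t8.png'); crop('t8.png',230,110,350,200,5,'m.png')
E
```

```text
time: 11.75
tcp_pos: [683.7, 116.1, 59.5]
ee_rot: [[-0.868, 0.496, -0.001], [0.496, 0.868, -0.0], [0.001, -0.001, -1.0]]
wrist_force: [-0.8, 0.3, -1.7]
finger_gap: 0.497
time: 11.95
tcp_pos: [682.1, 115.8, 51.1]
ee_rot: [[-0.868, 0.496, -0.003], [0.496, 0.868, -0.001], [0.002, -0.002, -1.0]]
wrist_force: [-0.8, 0.3, -0.2]
finger_gap: 0.498
12.0 [683.  115.9  52.9] [ 0.3  0.1 -0.7] 0.499 [-0.19  1.11 -0.08  1.14  0.09  0.9   0.78]
```

View pics/l.png

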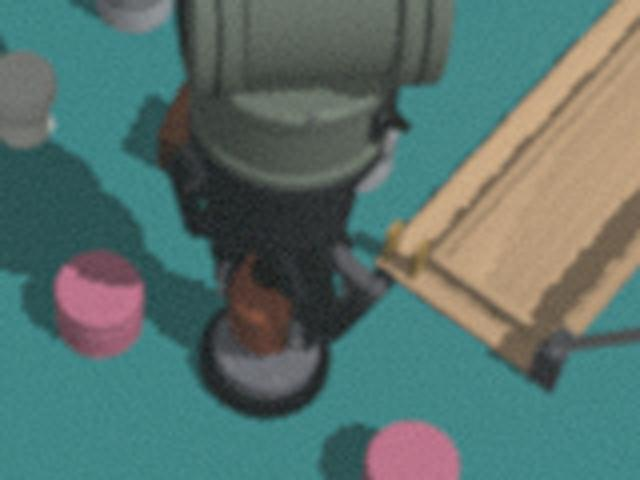

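View pics/m.png

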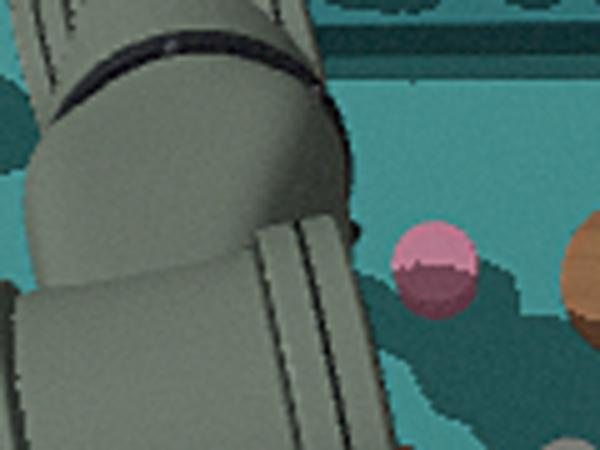

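```bash
python3 -m handwheel '[[[0,0,-0.006],[0,0,0]],[[0,0,-0.011],[0,0,0]],[[0,0,-0.014],[0,0,0]],[[0,0,-0.016],[0,0,0]],[[0,0,-0.016],[0,0,0]]]';python3 -m handwheel '[[[0,0,-0.002],[0,0,0]],[[0,0,-0.004],[0,0,0]],[[0,0,-0.006],[0,0,0]],[[0,0,-0.006],[0,0,0]]]'
```

```text
time: 12.55
tcp_pos: [683.2, 116.0, 36.7]
ee_rot: [[-0.868, 0.496, -0.0], [0.496, 0.868, -0.0], [0.0, -0.0, -1.0]]
wrist_force: [-1.2, -1.3, 1.9]
finger_gap: 0.498
time: 12.95
tcp_pos: [683.4, 116.0, 30.8]
ee_rot: [[-0.868, 0.497, 0.0], [0.497, 0.868, -0.0], [-0.0, 0.0, -1.0]]
wrist_force: [-2.1, 0.4, 7.0]
finger_gap: 0.499
```

```bash
python3 -m handwheel '[[[0,0,-0.001],[0,0,0]],[[0,0,-0.002],[0,0,0]],[[0,0,-0.002],[0,0,0]],[[0,0,-0.002],[0,0,0]]]';python3 -m handwheel '[[[0,0,-0.001],[0,0,0]],[[0,0,-0.0015],[0,0,0]],[[0,0,-0.0015],[0,0,0]],[[0,0,-0.0015],[0,0,0]],[[0,0,-0.0015],[0,0,0]]]'
```

```text
time: 13.35
tcp_pos: [683.4, 116.0, 29.4]
ee_rot: [[-0.868, 0.497, 0.001], [0.497, 0.868, -0.0], [-0.001, 0.0, -1.0]]
wrist_force: [-3.5, -1.3, 11.4]
finger_gap: 0.495
time: 13.85
tcp_pos: [683.7, 115.9, 29.2]
ee_rot: [[-0.868, 0.497, 0.001], [0.497, 0.868, -0.0], [-0.001, 0.001, -1.0]]
wrist_force: [-9.5, -1.6, 29.7]
finger_gap: 0.494
```

```bash
python3 -m handwheel '[[[0,0,0],[0,0,0]],[[0,0,0.01],[0,0,0]],[[0,0,0.03],[0,0,0]],[[0,0,0.06],[0,0,0]],[[0,0,0.1],[0,0,0]],[[0,0,0.12],[0,0,0]],[[0,0,0.12],[0,0,0]]]'
python3 - <<'E'
from h import *
crop('s4.png',380,150,550,285,4.6,'n.png')
crop('t1.png',130,140,280,290,1,'zz.png')
cam('scene','s9.png'); st(); crop('s9.png',290,100,450,230,4,'l.png')
E
```

```text
time: 14.55
tcp_pos: [684.4, 116.2, 150.2]
ee_rot: [[-0.868, 0.497, 0.004], [0.497, 0.868, 0.001], [-0.003, 0.003, -1.0]]
wrist_force: [0.3, 0.4, -0.6]
finger_gap: 0.493
14.6 [683.6 116.1 148.1] [ 0.   0.2 -1.3] 0.501 [-0.19  1.   -0.08  1.07  0.07  1.08  0.79]
```

View pics/n.png

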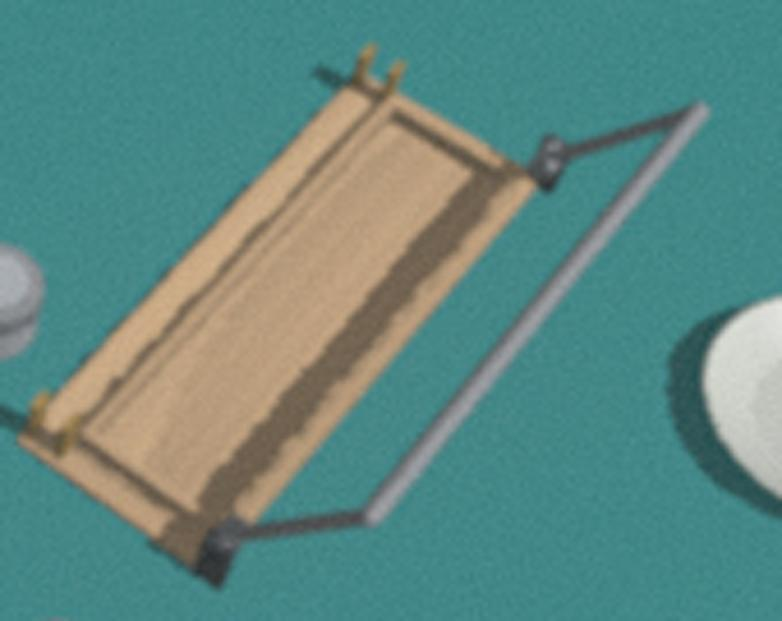

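View pics/l.png

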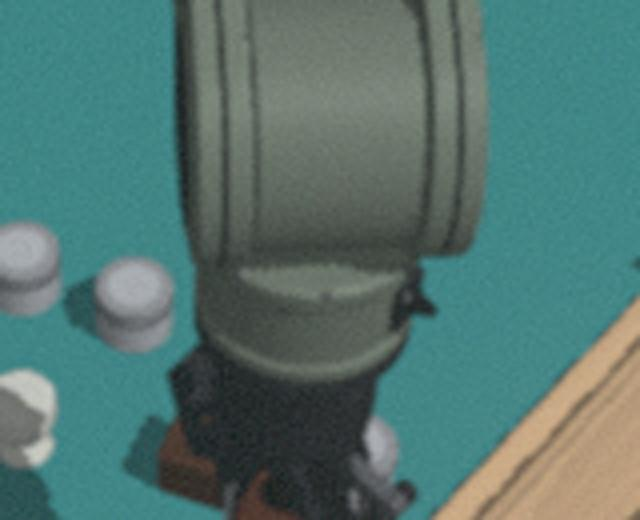

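```bash
python3 - <<'E'
from h import *
from scipy.optimize import least_squares
c=ld('top0.png');s=ld('s4.png')
f=lambda k,u0,v0,p:np.array((u0+(p[0]+.5)/k-.5,v0+(p[1]+.5)/k-.5))
S=lambda p:f(4.6,380,150,p);T=lambda p:f(4,130,140,p)
m=lambda a,b:((a[0]+b[0])/2,(a[1]+b[1])/2)
obs=[('p+',S(m((39,400),(68,420))),T(m((510,185),(533,195)))),('p-',S(m((368,48),(397,65))),T(m((283,560),(305,574)))),
('b+',S((372,517)),T((290,48))),('b-',S((703,108)),T((35,445))),('h+',S((233,530)),T((403,120))),('h-',S((551,147)),T((163,494)))]
def mod(x,n):
    X,Y,a,th=x; ex=np.array([np.cos(a),np.sin(a),0]);ey=np.array([-np.sin(a),np.cos(a),0]); sg=1 if n[1]=='+' else -1
    t={'p':(55,154,34),'b':(-50+105*np.cos(th),154,30+105*np.sin(th)),'h':(-50,154,34)}[n[0]]
    return np.array([X,Y,0])+ex*t[0]+ey*sg*t[1]+[0,0,t[2]]
for which in('s','t','both'):
    def r(x):
        o=[]
        for n,ps,pt in obs:
            P=mod(x,n)
            if which!='t':o+=list(w2px(s,P)-ps)
            if which!='s':o+=list(w2px(c,P)-pt)
        return np.array(o)
    q=least_squares(r,[494,302,-2.09,2.2]); print(which,np.round(q.x,3),np.round(q.fun,1))
x=q.x
X,Y,a,th=x; ex=np.array([np.cos(a),np.sin(a),0]);ey=np.array([-np.sin(a),np.cos(a),0])
im=cv2.imread('pics/s4.png')[150:285,380:550];im=cv2.resize(im,None,fx=4.6,fy=4.6)
for z,col in((6,(0,255,0)),(18,(0,0,255))):
    P=[ (w2px(s,np.array([X,Y,z])+ex*i*36+ey*j*142)-[380,150]+.5)*4.6 for i,j in((1,1),(1,-1),(-1,-1),(-1,1))]
    cv2.polylines(im,[np.int32(P)],True,col,1)
cv2.imwrite('pics/o.png',im)
im=cv2.imread('pics/top0.png')[140:290,130:280];im=cv2.resize(im,None,fx=4,fy=4)
for z,col in((6,(0,255,0)),(18,(0,0,255))):
    P=[ (w2px(c,np.array([X,Y,z])+ex*i*36+ey*j*142)-[130,140]+.5)*4 for i,j in((1,1),(1,-1),(-1,-1),(-1,1))]
    cv2.polylines(im,[np.int32(P)],True,col,1)
cv2.imwrite('pics/o2.png',im)
E
```

```text
s [497.35  310.727  -2.081   2.162] [ 0.8 -0.5 -0.  -0.1  0.5 -0.4 -0.7  0.5 -0.2 -0.2 -0.4  1.1]
t [495.072 303.759  -2.085   2.201] [-0.   0.1 -0.5  0.5  0.3 -0.3  0.3 -0.6 -1.   0.5  0.9 -0.1]
both [496.394 307.923  -2.081   2.179] [-0.4 -1.1 -1.6 -0.5 -1.1 -0.5 -1.8  0.  -0.4 -0.4 -1.  -0.5 -1.5  0.6
 -0.8 -0.5 -1.5 -0.8 -2.6  0.  -1.5  0.6 -0.4 -0.4]
```

View pics/o.png

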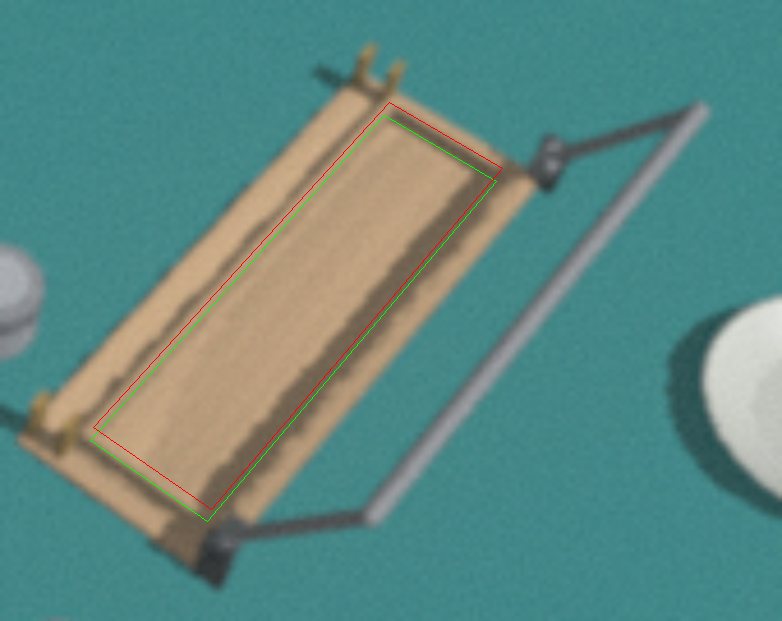

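View pics/o2.png

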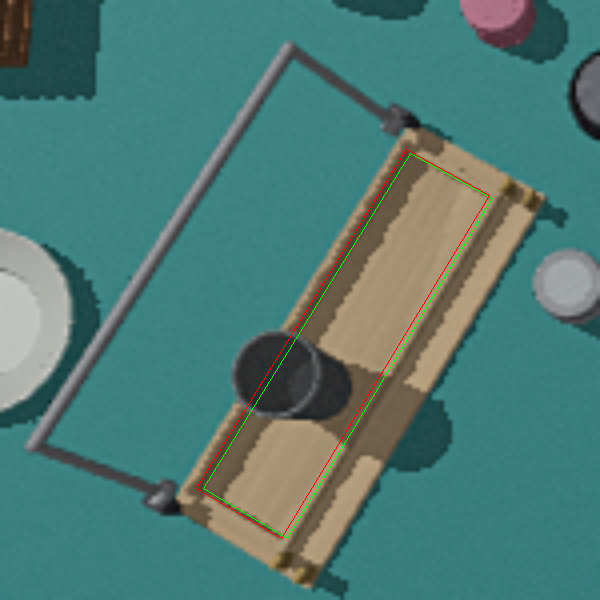

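```bash
python3 - <<'E'
from h import *
s=ld('s4.png'); c=cam('top','t9.png'); P=[670.2,-107,120]
print(w2px(s,P),w2px(c,P),w2px(c,[670.2,-107,25]))
crop('s4.png',230,190,300,270,8,'k.png');crop('t9.png',330,130,400,190,8,'m.png');st()
E
```

```text
[258.09921681 218.92354187] [361.52677282 154.65513333] [358.80946036 164.80351754]
14.65 [683.1 116.  146.8] [-0.3  0.4 -0.4] 0.495 [-0.19  1.   -0.08  1.07  0.07  1.07  0.79]
```

View pics/k.png

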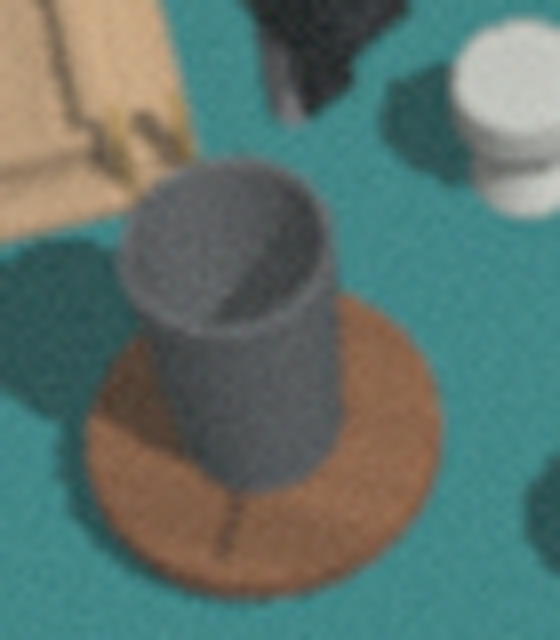

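View pics/m.png

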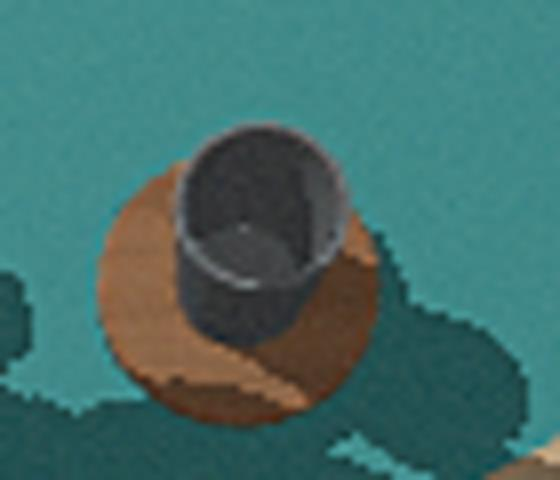

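```bash
python3 -m handwheel '[[[-0.01,0.014,0],[0,0,0]],[[-0.035,0.049,0],[0,0,0]],[[-0.06,0.084,0],[0,0,0]],[[-0.085,0.119,0],[0,0,0]],[[-0.1,0.14,-0.02],[0,0,0]],[[-0.103,0.144,-0.06],[0,0,0]],[[-0.103,0.144,-0.09],[0,0,0]],[[-0.103,0.144,-0.1],[0,0,0]]]'
python3 -m handwheel '[[[0,0,0],[0,0,0]],[[0,0,0],[0,0,0]]]'
python3 - <<'E'
from h import *
cam('scene','s10.png'); st(); crop('s10.png',370,130,540,280,4,'l.png')
E
```

```text
time: 15.45
tcp_pos: [578.3, 259.3, 43.4]
ee_rot: [[-0.868, 0.496, -0.005], [0.496, 0.868, -0.003], [0.003, -0.005, -1.0]]
wrist_force: [-0.0, -0.1, -1.7]
finger_gap: 0.493
time: 15.65
tcp_pos: [580.8, 259.9, 48.2]
ee_rot: [[-0.868, 0.497, 0.001], [0.497, 0.868, 0.0], [-0.001, 0.001, -1.0]]
wrist_force: [-0.4, -0.0, -0.1]
finger_gap: 0.494
15.7 [580.9 260.1  48.6] [ 0.2  0.2 -0. ] 0.498 [-0.45  1.03 -0.05  1.4   0.06  0.7   0.53]
```

View pics/l.png

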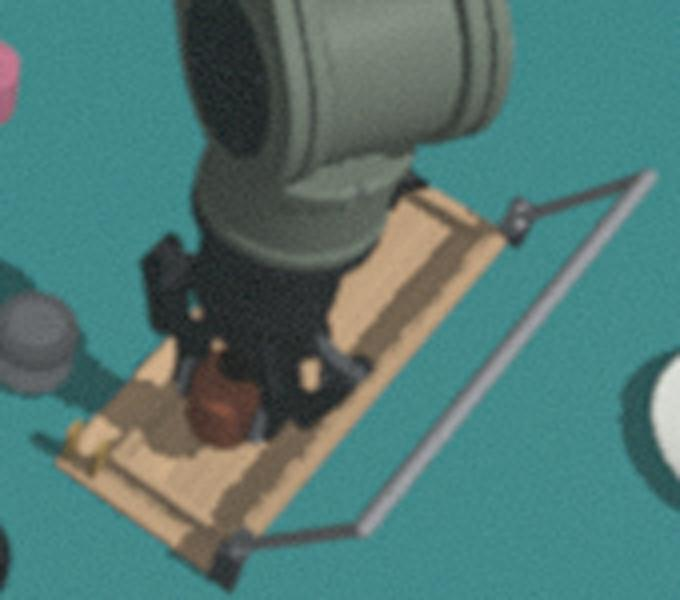

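```bash
python3 -m handwheel '[[[0,0,-0.01],[0,0,0]],[[0,0,-0.018],[0,0,0]],[[0,0,-0.023],[0,0,0]],[[0,0,-0.025],[0,0,0]],[[0,0,-0.026],[0,0,0]],[[0,0,-0.026],[0,0,0]]]'; python3 -m handwheel '[[[0,0,-0.001],[0,0,0]],[[0,0,-0.002],[0,0,0]],[[0,0,-0.002],[0,0,0]]]'
```

```text
time: 16.3
tcp_pos: [580.3, 260.0, 21.3]
ee_rot: [[-0.868, 0.496, 0.0], [0.496, 0.868, -0.0], [-0.0, -0.0, -1.0]]
wrist_force: [-0.0, -0.7, -0.6]
finger_gap: 0.494
time: 16.6
tcp_pos: [580.3, 260.0, 19.4]
ee_rot: [[-0.868, 0.496, 0.0], [0.496, 0.868, 0.0], [-0.0, 0.0, -1.0]]
wrist_force: [-0.1, -0.1, 1.4]
finger_gap: 0.497
```

```bash
python3 -m handwheel '[[[0,0,-0.0005],[0,0,0]],[[0,0,-0.0005],[0,0,0]],[[0,0,-0.0005],[0,0,0]],[[0,0,-0.0005],[0,0,0]],[[0,0,-0.0005],[0,0,0]],[[0,0,-0.0005],[0,0,0]]]' 0.0854; python3 -m handwheel '[[[0,0,0.02],[0,0,0]],[[0,0,0.05],[0,0,0]],[[0,0,0.09],[0,0,0]],[[0,0,0.13],[0,0,0]],[[0,0,0.13],[0,0,0]]]'
python3 - <<'E'
from h import *
cam('scene','s11.png'); st(); crop('s11.png',370,130,540,280,4,'l.png')
E
```

```text
time: 17.2
tcp_pos: [580.2, 260.0, 18.8]
ee_rot: [[-0.868, 0.496, -0.0], [0.496, 0.868, -0.0], [-0.0, -0.0, -1.0]]
wrist_force: [-0.3, -1.0, -0.4]
finger_gap: 1.0
time: 17.7
tcp_pos: [582.0, 260.8, 153.9]
ee_rot: [[-0.868, 0.497, 0.006], [0.497, 0.868, 0.003], [-0.004, 0.006, -1.0]]
wrist_force: [0.2, -0.9, -1.0]
finger_gap: 1.002
17.75 [581.1 260.4 151.2] [ 0.2  0.2 -1. ] 1.0 [-0.45  0.89 -0.05  1.34  0.05  0.91  0.54]
```

View pics/l.png

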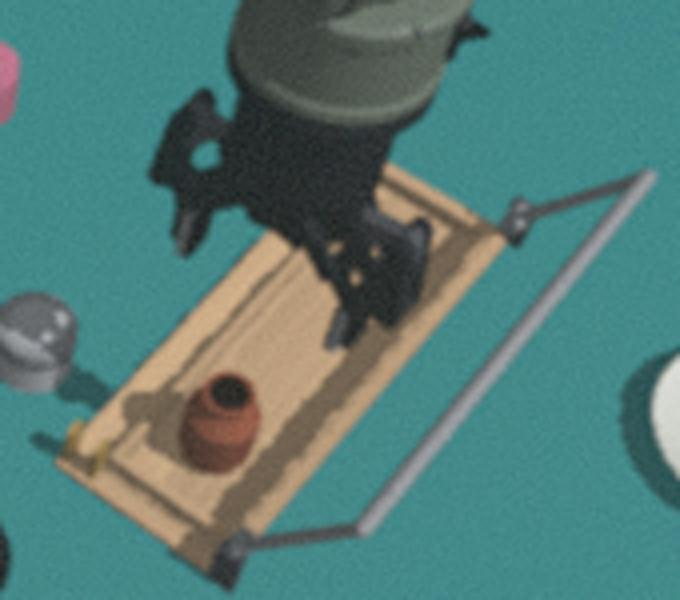

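```bash
python3 -m handwheel '[[[-0.01,-0.025,0],[0,0,0]],[[-0.026,-0.064,0],[0,0,0]],[[-0.04,-0.1,0],[0,0,0]],[[-0.046,-0.114,-0.02],[0,0,0]],[[-0.046,-0.114,-0.055],[0,0,0]],[[-0.046,-0.114,-0.06],[0,0,0]],[[-0.046,-0.114,-0.06],[0,0,0]]]'
python3 - <<'E'
from h import *
cam('scene','s12.png'); st(); crop('s12.png',320,130,440,240,5,'l.png')
E
```

```text
time: 18.45
tcp_pos: [533.7, 146.2, 88.1]
ee_rot: [[-0.868, 0.496, -0.002], [0.496, 0.868, -0.001], [0.002, -0.002, -1.0]]
wrist_force: [0.5, 0.0, 0.7]
finger_gap: 1.002
18.5 [534.3 146.4  89.1] [-0.6 -0.2  0. ] 0.995 [-0.29  0.88 -0.06  1.71  0.09  0.56  0.64]
```

View pics/l.png

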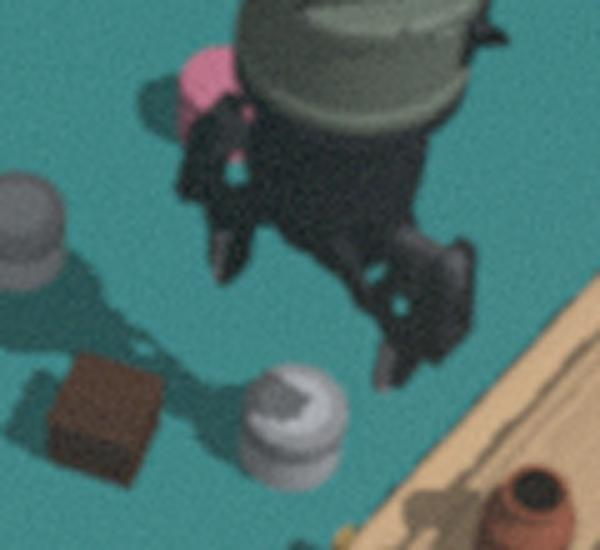

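```bash
python3 - <<'E'
from h import *
s=ld('s12.png')
for z in (89,102,40,27,20,0): print(z,(w2px(s,[534.3,146.4,z])-[320,130]+.5)*5)
y=np.array([.496,.868,0])
for d in(42,-42): print((w2px(s,np.array([534.3,146.4,102])+y*d)-[320,130]+.5)*5)
E
```

```text
89 [306.23613006 339.08909727]
102 [308.8085274  322.35987153]
40 [296.94924389 399.48506053]
27 [294.58841532 414.83837839]
20 [293.33426849 422.99454658]
0 [289.81508318 445.88107532]
[382.36961718 371.44794716]
[237.41697288 274.71954922]
```

```bash
python3 -m handwheel '[[[0,0,-0.02],[0,0,0]],[[0,0,-0.045],[0,0,0]],[[0,0,-0.065],[0,0,0]],[[0,0,-0.073],[0,0,0]],[[0,0,-0.075],[0,0,0]],[[0,0,-0.075],[0,0,0]],[[0,0,-0.075],[0,0,0]]]'
python3 -m handwheel '[[[0,0,0],[0,0,0]],[[0,0,0],[0,0,0]],[[0,0,0],[0,0,0]],[[0,0,0],[0,0,0]],[[0,0,0],[0,0,0]],[[0,0,0],[0,0,0]],[[0,0,0],[0,0,0]],[[0,0,0],[0,0,0]]]' 0.035 50;  python3 -m handwheel '[[[0,0,0.01],[0,0,0]],[[0,0,0.03],[0,0,0]],[[0,0,0.06],[0,0,0]],[[0,0,0.08],[0,0,0]],[[0,0,0.08],[0,0,0]]]'
python3 - <<'E'
from h import *
cam('scene','s13.png'); st(); crop('s13.png',320,130,440,240,5,'l.png')
E
```

```text
time: 19.2
tcp_pos: [534.7, 146.2, 14.8]
ee_rot: [[-0.868, 0.496, 0.001], [0.496, 0.868, 0.0], [-0.001, 0.001, -1.0]]
wrist_force: [-0.5, 0.7, -0.6]
finger_gap: 1.0
time: 20.0
tcp_pos: [534.4, 146.0, 14.4]
ee_rot: [[-0.868, 0.497, 0.0], [0.497, 0.868, -0.0], [-0.0, 0.0, -1.0]]
wrist_force: [-2.7, 0.0, 10.8]
finger_gap: 0.567
time: 20.5
tcp_pos: [535.3, 146.2, 96.7]
ee_rot: [[-0.868, 0.497, 0.004], [0.497, 0.868, 0.001], [-0.003, 0.003, -1.0]]
wrist_force: [-0.4, -0.5, -1.8]
finger_gap: 0.563
20.55 [534.7 146.1  95.1] [-0.2 -0.1 -1. ] 0.569 [-0.29  0.87 -0.06  1.71  0.09  0.57  0.64]
```

View pics/l.png

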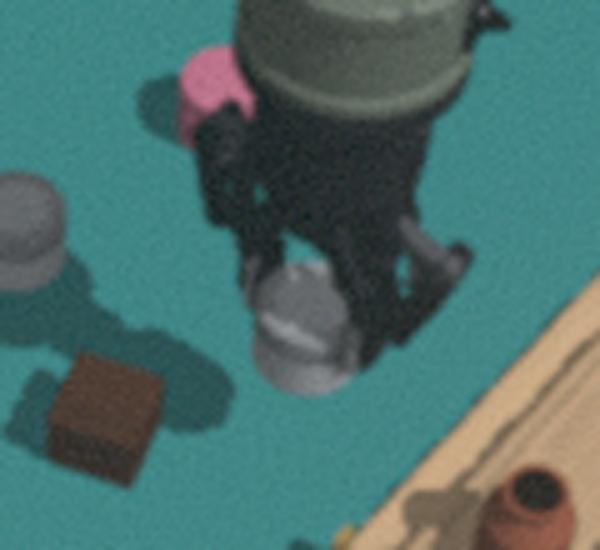

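```bash
python3 -m handwheel '[[[-0.002,0.03,0],[0,0,0]],[[-0.005,0.07,0],[0,0,0]],[[-0.008,0.11,0],[0,0,0]],[[-0.0105,0.14,0],[0,0,0]],[[-0.0105,0.1455,-0.02],[0,0,0]],[[-0.0105,0.1455,-0.05],[0,0,0]],[[-0.0105,0.1455,-0.06],[0,0,0]],[[-0.0105,0.1455,-0.06],[0,0,0]]]'
python3 -m handwheel '[[[0,0,-0.005],[0,0,0]],[[0,0,-0.009],[0,0,0]],[[0,0,-0.011],[0,0,0]],[[0,0,-0.011],[0,0,0]]]'
python3 - <<'E'
from h import *
cam('scene','s14.png'); st(); crop('s14.png',370,130,540,280,4,'l.png')
E
```

```text
time: 21.35
tcp_pos: [523.0, 290.9, 32.5]
ee_rot: [[-0.868, 0.497, -0.002], [0.497, 0.868, -0.002], [0.001, -0.003, -1.0]]
wrist_force: [1.2, -0.2, -1.2]
finger_gap: 0.569
time: 21.75
tcp_pos: [523.8, 291.5, 22.9]
ee_rot: [[-0.868, 0.497, 0.0], [0.497, 0.868, 0.0], [-0.0, 0.0, -1.0]]
wrist_force: [0.1, 0.3, -1.0]
finger_gap: 0.571
21.8 [523.8 291.5  23. ] [ 0.5 -0.6 -1. ] 0.568 [-0.55  1.03 -0.02  1.56  0.04  0.55  0.45]
```

View pics/l.png

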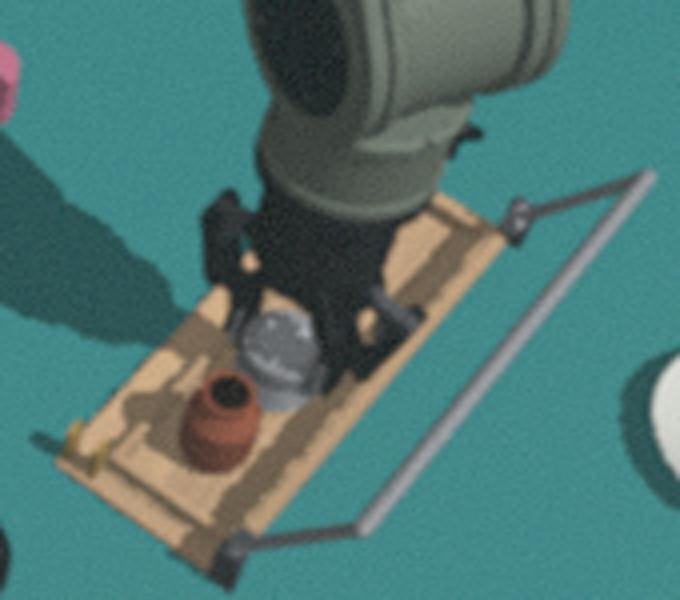

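```bash
python3 -m handwheel '[[[0,0,-0.001],[0,0,0]],[[0,0,-0.002],[0,0,0]],[[0,0,-0.0025],[0,0,0]],[[0,0,-0.0025],[0,0,0]]]';  python3 -m handwheel '[[[0,0,0],[0,0,0]],[[0,0,0],[0,0,0]],[[0,0,0],[0,0,0]],[[0,0,0],[0,0,0]],[[0,0,0],[0,0,0]],[[0,0,0],[0,0,0]]]' 0.0854; python3 -m handwheel '[[[0,0,0.02],[0,0,0]],[[0,0,0.05],[0,0,0]],[[0,0,0.09],[0,0,0]],[[0,0,0.12],[0,0,0]],[[0,0,0.12],[0,0,0]]]'
python3 - <<'E'
from h import *
cam('scene','s15.png'); st(); crop('s15.png',370,130,540,280,4,'l.png');crop('s15.png',270,130,430,230,4,'m.png')
E
```

```text
time: 22.2
tcp_pos: [523.7, 291.5, 20.4]
ee_rot: [[-0.868, 0.497, -0.0], [0.497, 0.868, -0.0], [-0.0, -0.0, -1.0]]
wrist_force: [-0.9, -0.2, 3.3]
finger_gap: 0.573
time: 22.8
tcp_pos: [523.7, 291.5, 20.3]
ee_rot: [[-0.868, 0.496, -0.0], [0.496, 0.868, -0.0], [0.0, -0.0, -1.0]]
wrist_force: [-0.2, 0.4, 0.6]
finger_gap: 0.996
time: 23.3
tcp_pos: [525.1, 292.2, 144.0]
ee_rot: [[-0.868, 0.497, 0.005], [0.497, 0.868, 0.003], [-0.003, 0.005, -1.0]]
wrist_force: [-0.4, -0.4, -0.6]
finger_gap: 1.001
23.35 [524.3 291.8 141.8] [ 0.  -0.5 -0.7] 1.0 [-0.55  0.85 -0.03  1.5   0.03  0.79  0.46]
```

View pics/l.png

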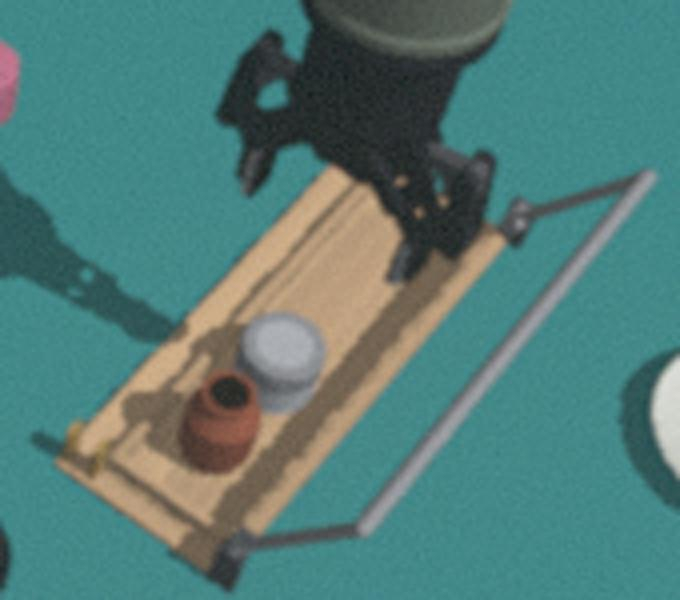

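View pics/m.png

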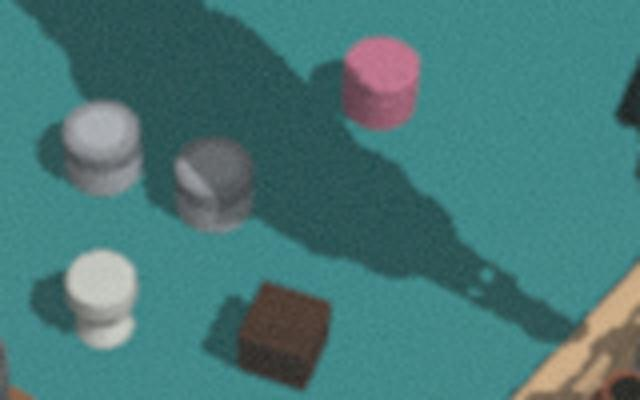

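```bash
python3 -m handwheel '[[[-0.005,-0.02,0],[0,0,-5]],[[-0.016,-0.06,0],[0,0,-13]],[[-0.027,-0.1,0],[0,0,-21]],[[-0.038,-0.14,0],[0,0,-29]],[[-0.05,-0.18,0],[0,0,-37]],[[-0.061,-0.22,0],[0,0,-45]],[[-0.072,-0.26,0],[0,0,-53]],[[-0.08,-0.29,0],[0,0,-61]]]'
python3 -m handwheel '[[[-0.003,-0.012,-0.01],[0,0,-6]],[[-0.003,-0.012,-0.03],[0,0,-9]],[[-0.003,-0.012,-0.05],[0,0,-9]],[[-0.003,-0.012,-0.05],[0,0,-9]]]'
python3 - <<'E'
from h import *
s=cam('scene','s16.png'); q=st(); print(np.round(q['ee_rot'],3)); crop('s16.png',270,90,410,210,5,'l.png')
for n,p in dict(B=[440.8,-10.3,20],C=[426.3,-88.4,20],tcp=[*q['tcp_pos'][:2],20]).items(): print(n,(w2px(s,p)-[270,90]+.5)*5)
E
```

```text
time: 24.15
tcp_pos: [442.4, -0.8, 139.6]
ee_rot: [[0.02, 1.0, -0.002], [1.0, -0.02, -0.001], [-0.001, -0.002, -1.0]]
wrist_force: [1.2, -0.7, -0.2]
finger_gap: 1.001
time: 24.55
tcp_pos: [439.5, -10.7, 88.2]
ee_rot: [[0.17, 0.985, -0.004], [0.985, -0.17, -0.0], [-0.001, -0.004, -1.0]]
wrist_force: [-0.2, 0.8, 0.4]
finger_gap: 1.001
24.6 [439.9 -10.7  89.4] [-0.7  0.   1.1] 1.002 [-0.11  0.8   0.12  2.11 -0.34  0.26  0.13]
[[ 0.17   0.986 -0.003]
 [ 0.986 -0.17  -0.   ]
 [-0.001 -0.003 -1.   ]]
B [268.35044672 426.25840057]
C [128.70813434 381.83339074]
tcp [268.04536399 424.8165062 ]
```

View pics/l.png

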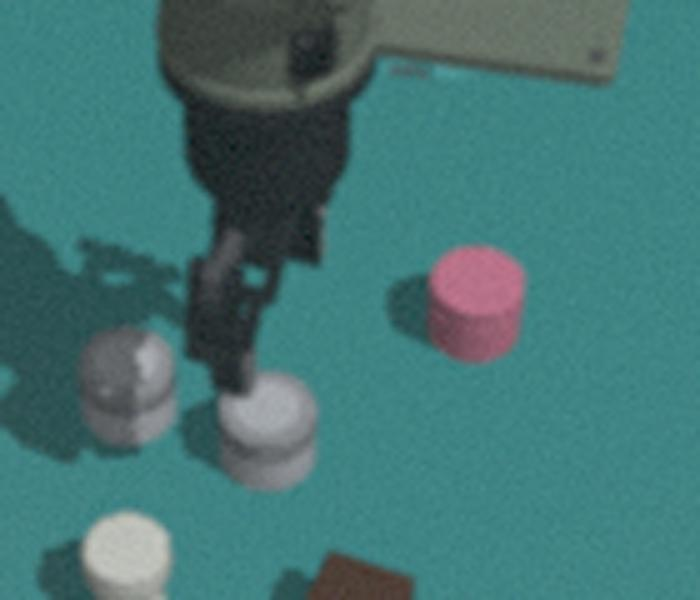

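```bash
python3 -m handwheel '[[[0,0,-0.02],[0,0,0]],[[0,0,-0.045],[0,0,0]],[[0,0,-0.065],[0,0,0]],[[0,0,-0.073],[0,0,0]],[[0,0,-0.075],[0,0,0]],[[0,0,-0.075],[0,0,0]],[[0,0,-0.075],[0,0,0]]]'
python3 -m handwheel '[[[0,0,0],[0,0,0]],[[0,0,0],[0,0,0]],[[0,0,0],[0,0,0]],[[0,0,0],[0,0,0]],[[0,0,0],[0,0,0]],[[0,0,0],[0,0,0]],[[0,0,0],[0,0,0]],[[0,0,0],[0,0,0]]]' 0.035 50;  python3 -m handwheel '[[[0,0,0.01],[0,0,0]],[[0,0,0.03],[0,0,0]],[[0,0,0.06],[0,0,0]],[[0,0,0.1],[0,0,0]],[[0,0,0.1],[0,0,0]]]'
python3 - <<'E'
from h import *
cam('scene','s17.png'); st(); crop('s17.png',270,80,410,200,5,'l.png')
E
```

```text
time: 25.3
tcp_pos: [441.1, -10.5, 16.1]
ee_rot: [[0.169, 0.986, 0.001], [0.986, -0.169, -0.0], [0.0, 0.001, -1.0]]
wrist_force: [-0.2, -0.1, 0.5]
finger_gap: 0.998
time: 26.1
tcp_pos: [440.9, -10.5, 15.8]
ee_rot: [[0.17, 0.986, 0.001], [0.986, -0.17, 0.0], [0.0, 0.001, -1.0]]
wrist_force: [-0.7, 0.9, 15.3]
finger_gap: 0.573
time: 26.6
tcp_pos: [441.9, -10.5, 119.3]
ee_rot: [[0.17, 0.985, 0.005], [0.986, -0.17, 0.0], [0.001, 0.005, -1.0]]
wrist_force: [0.2, -0.2, -0.8]
finger_gap: 0.57
26.65 [441.5 -10.3 117.4] [-0.4 -0.2 -1.2] 0.567 [-0.14  0.74  0.16  2.09 -0.33  0.33  0.13]
```

View pics/l.png

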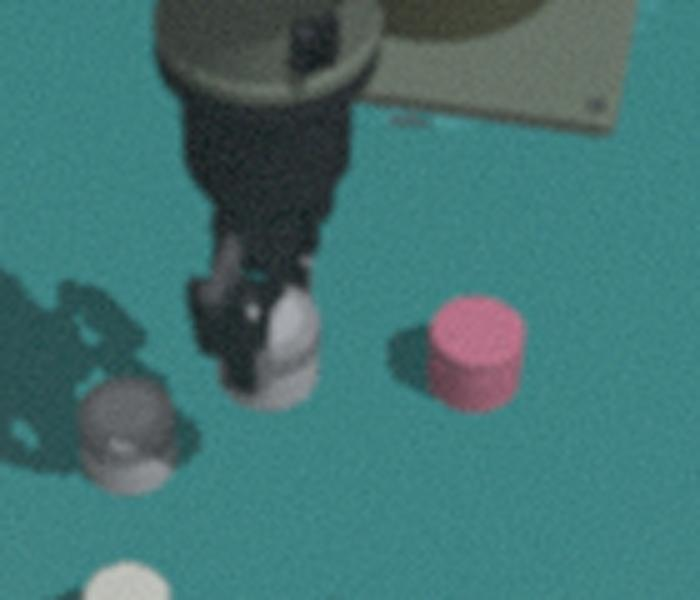

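```bash
python3 -m handwheel '[[[0.002,0.025,0],[0,0,7]],[[0.006,0.07,0],[0,0,15]],[[0.009,0.115,0],[0,0,23]],[[0.013,0.16,0],[0,0,31]],[[0.017,0.205,0],[0,0,39]],[[0.02,0.25,0],[0,0,47]],[[0.024,0.295,0],[0,0,55]],[[0.027,0.325,0],[0,0,63]]]'
python3 -m handwheel '[[[0,0.008,-0.01],[0,0,7]],[[0,0.008,-0.04],[0,0,7]],[[0,0.008,-0.07],[0,0,7]],[[0,0.008,-0.085],[0,0,7]],[[0,0.008,-0.088],[0,0,7]],[[0,0.008,-0.088],[0,0,7]]]'
python3 - <<'E'
from h import *
s=cam('scene','s18.png'); q=st(); print(np.round(q['ee_rot'],3)); crop('s18.png',370,110,540,260,4,'l.png')
E
```

```text
time: 27.45
tcp_pos: [466.7, 317.7, 114.7]
ee_rot: [[-0.806, 0.592, -0.001], [0.592, 0.806, 0.0], [0.001, -0.0, -1.0]]
wrist_force: [-0.1, -1.5, -0.2]
finger_gap: 0.563
time: 28.05
tcp_pos: [467.8, 322.5, 27.5]
ee_rot: [[-0.868, 0.497, -0.0], [0.497, 0.868, -0.0], [0.0, -0.0, -1.0]]
wrist_force: [-0.3, -0.0, -0.3]
finger_gap: 0.567
28.1 [468.  322.7  28.1] [1.4 1.  0.3] 0.568 [-0.66  1.   -0.    1.68  0.    0.47  0.39]
[[-0.868  0.497  0.001]
 [ 0.497  0.868  0.   ]
 [-0.     0.001 -1.   ]]
```

View pics/l.png

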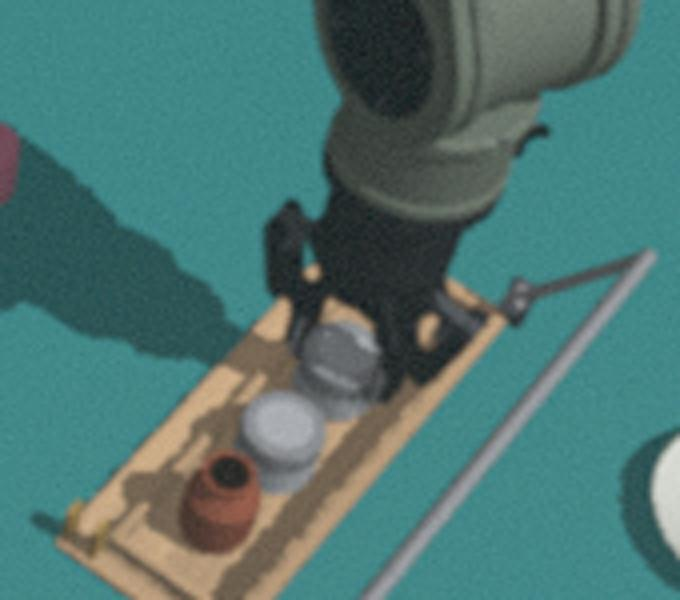

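```bash
python3 -m handwheel '[[[0,0,-0.003],[0,0,0]],[[0,0,-0.005],[0,0,0]],[[0,0,-0.006],[0,0,0]],[[0,0,-0.006],[0,0,0]]]';  python3 -m handwheel '[[[0,0,0],[0,0,0]],[[0,0,0],[0,0,0]],[[0,0,0],[0,0,0]],[[0,0,0],[0,0,0]],[[0,0,0],[0,0,0]],[[0,0,0],[0,0,0]]]' 0.0854; python3 -m handwheel '[[[0,0,0.02],[0,0,0]],[[0,0,0.05],[0,0,0]],[[0,0,0.09],[0,0,0]],[[0,0,0.12],[0,0,0]],[[0,0,0.12],[0,0,0]]]'
python3 - <<'E'
from h import *
cam('scene','s19.png'); st(); crop('s19.png',370,110,540,260,4,'l.png');crop('s19.png',270,130,430,230,4,'m.png')
cam('top','t19.png'); crop('t19.png',240,130,390,300,3.5,'n.png')
E
```

```text
time: 28.5
tcp_pos: [467.9, 322.6, 21.9]
ee_rot: [[-0.868, 0.496, 0.0], [0.496, 0.868, 0.0], [-0.0, 0.0, -1.0]]
wrist_force: [-2.5, -1.0, 9.9]
finger_gap: 0.568
time: 29.1
tcp_pos: [467.7, 322.5, 21.2]
ee_rot: [[-0.868, 0.496, -0.0], [0.496, 0.868, -0.0], [0.0, -0.0, -1.0]]
wrist_force: [0.7, 0.7, -0.3]
finger_gap: 0.999
time: 29.6
tcp_pos: [468.9, 323.3, 144.9]
ee_rot: [[-0.868, 0.497, 0.004], [0.497, 0.868, 0.003], [-0.002, 0.005, -1.0]]
wrist_force: [-0.5, -0.4, 0.4]
finger_gap: 0.997
29.65 [468.3 322.9 142.9] [-0.4  0.3 -1.3] 0.999 [-0.66  0.81  0.    1.62 -0.    0.71  0.39]
```

View pics/l.png

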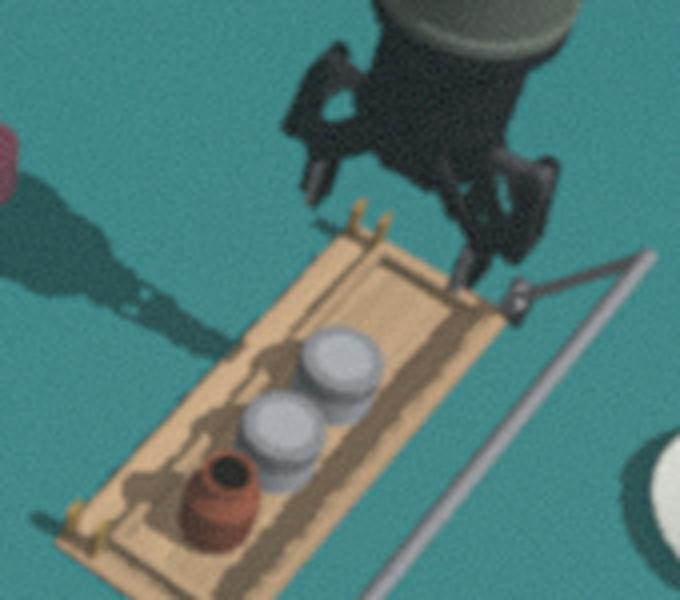

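View pics/m.png

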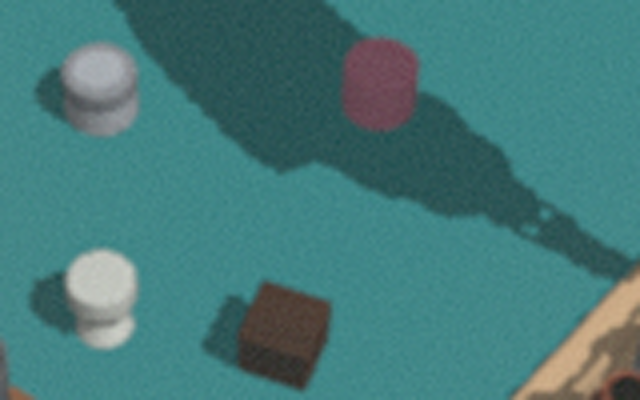

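View pics/n.png

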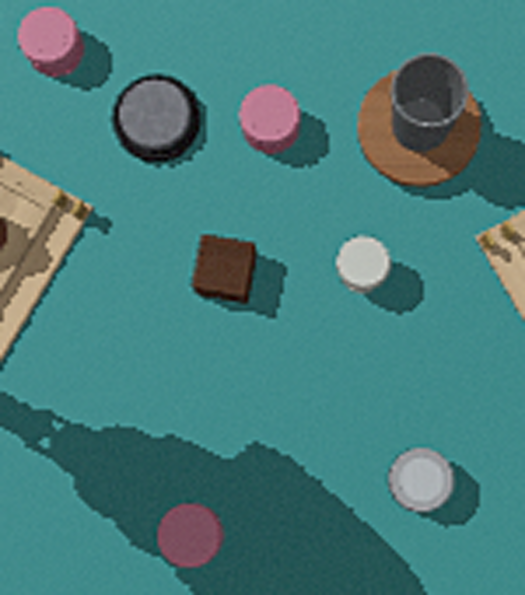

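Tin C was knocked aside: it's now at (421,480) in the top crop and (101,70) in the scene crop. I'll remeasure it.

```bash
python3 - <<'E'
from h import *
c=ld('t19.png');s=ld('s19.png')
f=lambda k,u0,v0,p:(u0+(p[0]+.5)/k-.5,v0+(p[1]+.5)/k-.5)
pt=f(3.5,240,130,(421.5,480));ps=f(4,270,130,(99,72))
print(pt,ps,px2w(c,*pt,40),px2w(s,*ps,40))
E
```

```text
(360.07142857142856, 266.7857142857143) (294.375, 147.625) [ 374.76060684 -103.9554741    40.        ] [ 381.5985334  -100.74985173   40.        ]
```

```bash
python3 -m handwheel '[[[-0.003,-0.025,0],[0,0,2]],[[-0.009,-0.07,0],[0,0,6]],[[-0.014,-0.115,0],[0,0,10]],[[-0.02,-0.16,0],[0,0,14]],[[-0.025,-0.205,0],[0,0,14.8]],[[-0.03,-0.25,0],[0,0,14.8]],[[-0.036,-0.295,0],[0,0,14.8]],[[-0.041,-0.34,0],[0,0,14.8]]]'
python3 -m handwheel '[[[-0.006,-0.045,0],[0,0,0]],[[-0.012,-0.085,0],[0,0,0]],[[-0.012,-0.095,0],[1.9,7.2,0]],[[-0.012,-0.095,0],[3.9,14.5,0]],[[-0.012,-0.095,0],[3.9,14.5,0]],[[-0.012,-0.095,0],[3.9,14.5,0]]]'
python3 - <<'E'
from h import *
q=st();print(np.round(q['ee_rot'],3)); cam('scene','s20.png');crop('s20.png',230,60,400,200,4,'l.png')
E
```

```text
time: 30.5
tcp_pos: [425.7, -19.0, 140.5]
ee_rot: [[-0.966, 0.258, -0.002], [0.258, 0.966, 0.0], [0.002, -0.0, -1.0]]
wrist_force: [1.1, -0.6, 0.3]
finger_gap: 0.999
time: 31.1
tcp_pos: [414.5, -112.4, 140.1]
ee_rot: [[-0.933, 0.259, -0.25], [0.25, 0.966, 0.068], [0.259, 0.001, -0.966]]
wrist_force: [-0.1, -0.3, 0.0]
finger_gap: 1.0
31.1 [ 414.5 -112.4  140.1] [-0.1 -0.3  0. ] 1.0 [ 0.35  0.77 -0.28  1.84  0.21  0.83  1.27]
[[-0.933  0.259 -0.25 ]
 [ 0.25   0.966  0.068]
 [ 0.259  0.001 -0.966]]
```

View pics/l.png

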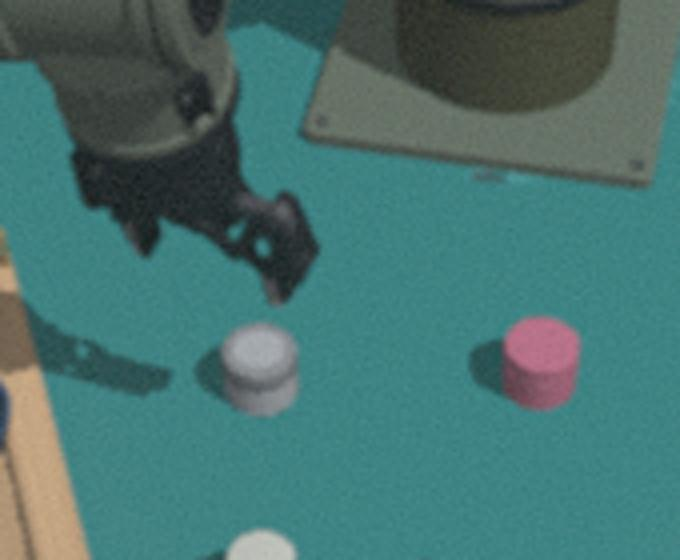

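```bash
python3 -m handwheel '[[[-0.02,0.006,0],[0,0,0]],[[-0.0405,0.0114,-0.01],[0,0,0]],[[-0.0405,0.0114,-0.04],[0,0,0]],[[-0.0405,0.0114,-0.06],[0,0,0]],[[-0.0405,0.0114,-0.06],[0,0,0]]]'
python3 - <<'E'
from h import *
q=st();print(np.round(q['ee_rot'],3)); s=cam('scene','s21.png');crop('s21.png',230,60,400,200,4,'l.png')
for p in([376.5,-102,20],[*q['tcp_pos'][:2],17]):print((w2px(s,p)-[230,60]+.5)*4)
E
```

```text
time: 31.65
tcp_pos: [373.1, -100.4, 80.1]
ee_rot: [[-0.933, 0.257, -0.252], [0.248, 0.966, 0.067], [0.26, 0.0, -0.966]]
wrist_force: [-0.9, 0.2, 0.6]
finger_gap: 1.002
31.65 [ 373.1 -100.4   80.1] [-0.9  0.2  0.6] 1.002 [ 0.32  0.85 -0.23  2.03  0.27  0.56  1.21]
[[-0.933  0.257 -0.252]
 [ 0.248  0.966  0.067]
 [ 0.26   0.    -0.966]]
[261.00441525 366.73204315]
[264.73652766 366.3561533 ]
```

View pics/l.png

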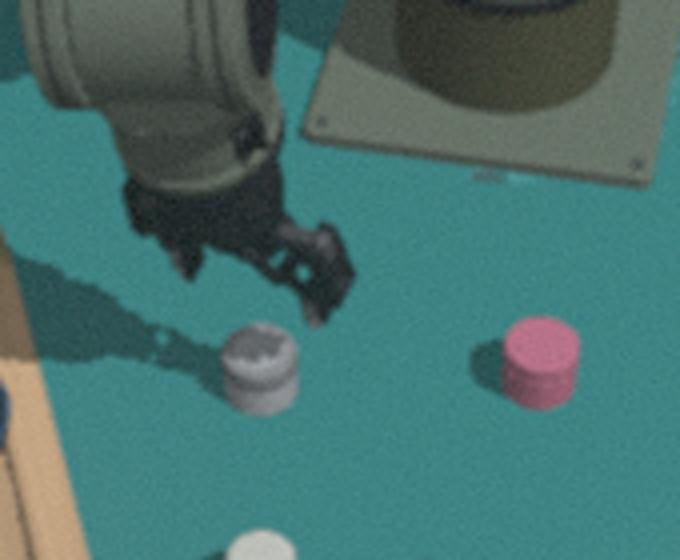

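```bash
python3 -m handwheel '[[[0,0,-0.015],[0,0,0]],[[0,0,-0.035],[0,0,0]],[[0,0,-0.052],[0,0,0]],[[0,0,-0.06],[0,0,0]],[[0,0,-0.063],[0,0,0]],[[0,0,-0.063],[0,0,0]],[[0,0,-0.063],[0,0,0]]]'
python3 - <<'E'
from h import *
q=st();print(np.round(q['ee_rot'],3)); s=cam('scene','s22.png');crop('s22.png',230,60,400,200,4,'l.png')
E
```

```text
time: 32.4
tcp_pos: [374.5, -101.2, 19.0]
ee_rot: [[-0.933, 0.258, -0.249], [0.249, 0.966, 0.067], [0.258, 0.0, -0.966]]
wrist_force: [-0.8, 0.1, 0.9]
finger_gap: 1.004
32.4 [ 374.5 -101.2   19. ] [-0.8  0.1  0.9] 1.004 [ 0.29  0.98 -0.18  2.04  0.31  0.41  1.18]
[[-0.933  0.258 -0.249]
 [ 0.249  0.966  0.067]
 [ 0.258  0.    -0.966]]
```

View pics/l.png

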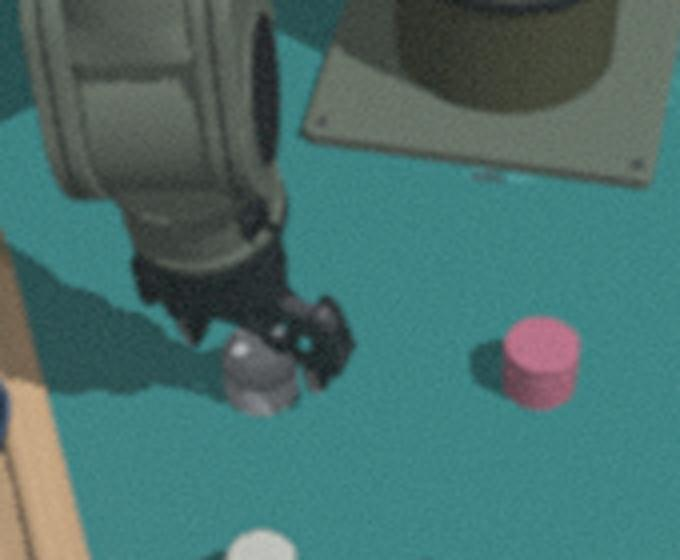

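```bash
python3 -m handwheel '[[[0.001,0,-0.003],[0,0,0]],[[0.001,0,-0.003],[0,0,0]]]'
python3 -m handwheel '[[[0,0,0],[0,0,0]],[[0,0,0],[0,0,0]],[[0,0,0],[0,0,0]],[[0,0,0],[0,0,0]],[[0,0,0],[0,0,0]],[[0,0,0],[0,0,0]],[[0,0,0],[0,0,0]],[[0,0,0],[0,0,0]]]' 0.035 50;  python3 -m handwheel '[[[0,0,0.01],[0,0,0]],[[0,0,0.03],[0,0,0]],[[0,0,0.06],[0,0,0]],[[0.02,-0.005,0.1],[0,0,0]],[[0.04,-0.01,0.12],[0,0,0]],[[0.04,-0.01,0.12],[0,0,0]]]'
python3 - <<'E'
from h import *
cam('scene','s23.png'); q=st();print(np.round(q['ee_rot'],3)); crop('s23.png',230,60,400,200,4,'l.png')
E
```

```text
time: 32.65
tcp_pos: [375.3, -101.1, 15.2]
ee_rot: [[-0.933, 0.258, -0.25], [0.249, 0.966, 0.067], [0.259, 0.0, -0.966]]
wrist_force: [-0.2, 0.3, 0.7]
finger_gap: 1.001
time: 33.45
tcp_pos: [375.3, -101.1, 15.6]
ee_rot: [[-0.933, 0.258, -0.25], [0.249, 0.966, 0.067], [0.259, 0.0, -0.966]]
wrist_force: [0.8, 0.5, 10.4]
finger_gap: 0.57
time: 34.05
tcp_pos: [417.8, -111.7, 137.9]
ee_rot: [[-0.934, 0.259, -0.245], [0.25, 0.966, 0.066], [0.254, 0.001, -0.967]]
wrist_force: [-1.1, 0.6, -1.7]
finger_gap: 0.565
34.1 [ 416.  -111.4  136.5] [ 0.3  0.  -1.7] 0.569 [ 0.35  0.78 -0.28  1.84  0.22  0.82  1.26]
[[-0.934  0.259 -0.248]
 [ 0.25   0.966  0.067]
 [ 0.257  0.    -0.967]]
```

View pics/l.png

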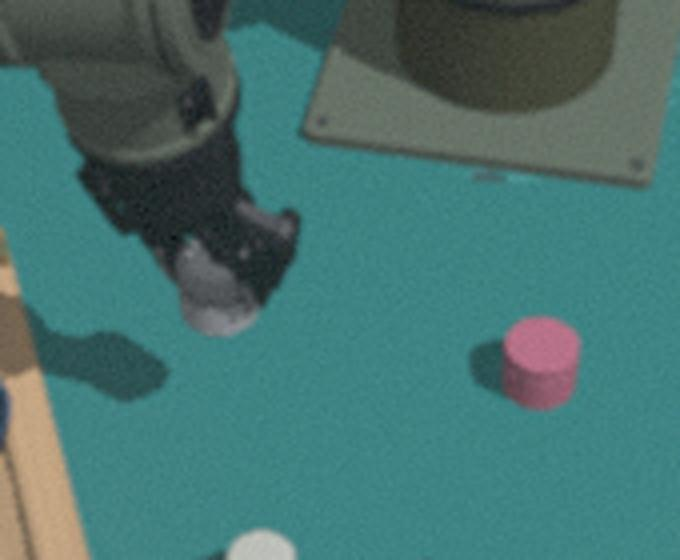

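```bash
python3 -m handwheel '[[[0.006,0.02,0],[0,0,0]],[[0.012,0.06,0],[0,0,0]],[[0.02,0.105,0],[0,0,-2]],[[0.025,0.15,0],[0,0,-5]],[[0.028,0.195,0],[0,0,-8]],[[0.028,0.24,0],[0,0,-11]],[[0.025,0.285,0],[0,0,-14]],[[0.02,0.33,0],[0,0,-14.6]]]'
python3 -m handwheel '[[[-0.009,0.045,0],[0,0,0]],[[-0.02,0.09,0],[0,0,0]],[[-0.026,0.125,0],[0,0,0]],[[-0.027,0.137,-0.03],[0,0,0]],[[-0.027,0.137,-0.07],[0,0,0]],[[-0.027,0.137,-0.09],[0,0,0]],[[-0.027,0.137,-0.09],[0,0,0]],[[-0.027,0.137,-0.09],[0,0,0]]]'
python3 - <<'E'
from h import *
cam('scene','s24.png'); q=st();print(np.round(q['ee_rot'],3)); crop('s24.png',370,80,540,230,4,'l.png')
E
```

```text
time: 34.9
tcp_pos: [434.0, 220.1, 134.7]
ee_rot: [[-0.839, 0.496, -0.226], [0.479, 0.869, 0.128], [0.26, -0.001, -0.966]]
wrist_force: [0.6, 0.3, -1.0]
finger_gap: 0.568
time: 35.7
tcp_pos: [407.9, 355.7, 45.6]
ee_rot: [[-0.84, 0.493, -0.226], [0.477, 0.87, 0.128], [0.259, -0.0, -0.966]]
wrist_force: [0.1, 0.2, 0.2]
finger_gap: 0.568
35.75 [408.3 355.9  46.2] [-0.5 -0.6  0.1] 0.566 [-0.52  0.99 -0.23  1.66 -0.08  0.61  0.46]
[[-0.84   0.494 -0.225]
 [ 0.477  0.87   0.128]
 [ 0.259  0.001 -0.966]]
```

View pics/l.png

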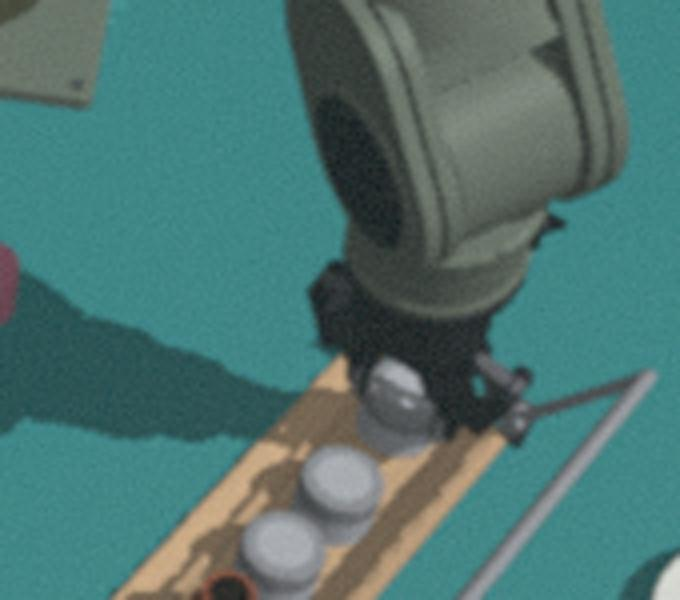

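```bash
python3 -m handwheel '[[[-0.006,0.0035,-0.006],[0,0,0]],[[-0.006,0.0035,-0.014],[0,0,0]],[[-0.006,0.0035,-0.019],[0,0,0]],[[-0.006,0.0035,-0.021],[0,0,0]],[[-0.006,0.0035,-0.021],[0,0,0]]]'
python3 - <<'E'
from h import *
cam('scene','s25.png'); q=st(); crop('s25.png',370,80,540,230,4,'l.png')
E
```

```text
time: 36.25
tcp_pos: [402.2, 359.2, 24.0]
ee_rot: [[-0.84, 0.494, -0.225], [0.477, 0.87, 0.128], [0.259, -0.0, -0.966]]
wrist_force: [-0.6, 0.3, -1.5]
finger_gap: 0.57
36.3 [402.3 359.3  24.2] [ 0.2 -0.8 -0.1] 0.568 [-0.53  1.03 -0.23  1.67 -0.08  0.56  0.46]
```

View pics/l.png

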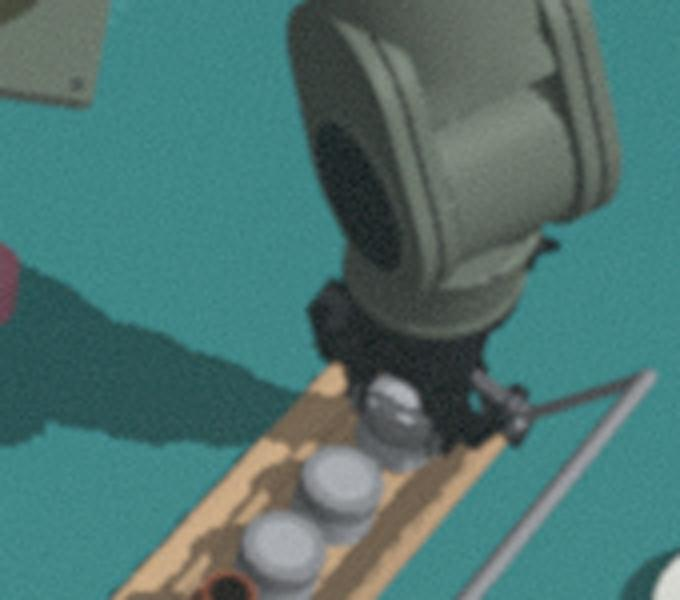

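```bash
python3 -m handwheel '[[[0,0,-0.001],[0,0,0]],[[0,0,-0.002],[0,0,0]],[[0,0,-0.0025],[0,0,0]],[[0,0,-0.0025],[0,0,0]]]';  python3 -m handwheel '[[[0,0,0],[0,0,0]],[[0,0,0],[0,0,0]],[[0,0,0],[0,0,0]],[[0,0,0],[0,0,0]],[[0,0,0],[0,0,0]],[[0,0,0],[0,0,0]]]' 0.07; python3 -m handwheel '[[[0.004,-0.002,0.015],[0,0,0]],[[0.011,-0.006,0.04],[0,0,0]],[[0.02,-0.01,0.08],[0,0,0]],[[0.025,-0.013,0.12],[0,0,0]],[[0.025,-0.013,0.14],[0,0,0]],[[0.025,-0.013,0.14],[0,0,0]]]'
python3 - <<'E'
from h import *
cam('scene','s26.png'); q=st(); crop('s26.png',370,120,540,270,4,'l.png')
E
```

```text
time: 36.7
tcp_pos: [402.2, 359.4, 21.8]
ee_rot: [[-0.84, 0.494, -0.225], [0.477, 0.87, 0.128], [0.259, 0.0, -0.966]]
wrist_force: [0.6, -0.1, -1.4]
finger_gap: 0.572
time: 37.3
tcp_pos: [402.2, 359.4, 21.8]
ee_rot: [[-0.84, 0.494, -0.225], [0.477, 0.87, 0.128], [0.259, 0.0, -0.966]]
wrist_force: [0.3, -0.6, -1.0]
finger_gap: 0.819
time: 37.9
tcp_pos: [428.1, 346.9, 164.3]
ee_rot: [[-0.841, 0.494, -0.222], [0.476, 0.87, 0.13], [0.257, 0.004, -0.966]]
wrist_force: [0.3, -0.1, -1.7]
finger_gap: 0.818
37.95 [427.5 346.6 162.6] [-0.2 -0.6 -1.1] 0.817 [-0.49  0.82 -0.24  1.55 -0.09  0.89  0.45]
```

View pics/l.png

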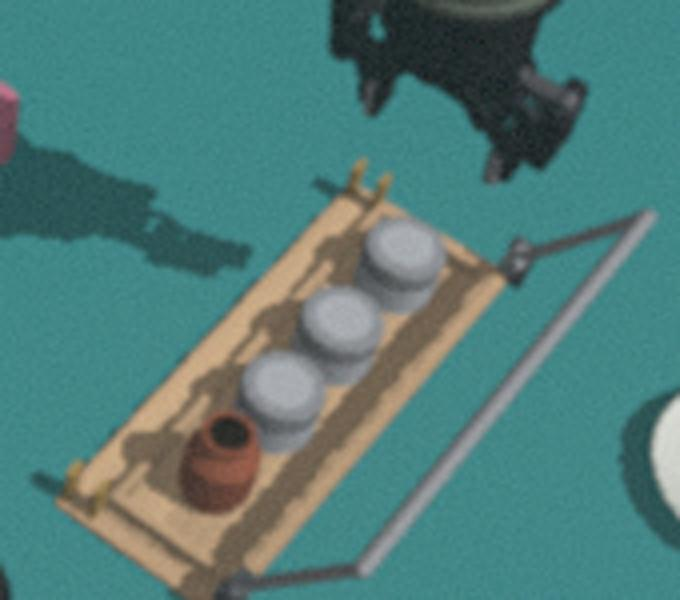

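```bash
python3 -m handwheel '[[[0.01,0.004,0.03],[-3.7,-6.5,0]],[[0.035,0.016,0.04],[-7.5,-13,0]],[[0.07,0.032,0.04],[-7.5,-13,0]],[[0.105,0.048,0.04],[-7.5,-13,0]],[[0.1225,0.0563,0.04],[-7.5,-13,0]],[[0.1225,0.0563,0.04],[-7.5,-13,0]],[[0.1225,0.0563,0.04],[-7.5,-13,0]]]' 0.05 40
python3 - <<'E'
from h import *
s=cam('scene','s27.png'); q=st();print(np.round(q['ee_rot'],3)); crop('s27.png',400,80,560,260,3.3,'l.png')
E
```

```text
time: 38.65
tcp_pos: [549.2, 402.5, 200.2]
ee_rot: [[-0.87, 0.493, -0.003], [0.493, 0.87, -0.003], [0.001, -0.004, -1.0]]
wrist_force: [1.1, -0.0, 0.3]
finger_gap: 0.586
38.7 [549.  402.5 200.8] [-0.6 -0.5 -0.2] 0.583 [-0.66  0.92 -0.06  1.06  0.06  1.16  0.34]
[[-0.87   0.493 -0.002]
 [ 0.493  0.87  -0.002]
 [ 0.001 -0.003 -1.   ]]
```

View pics/l.png

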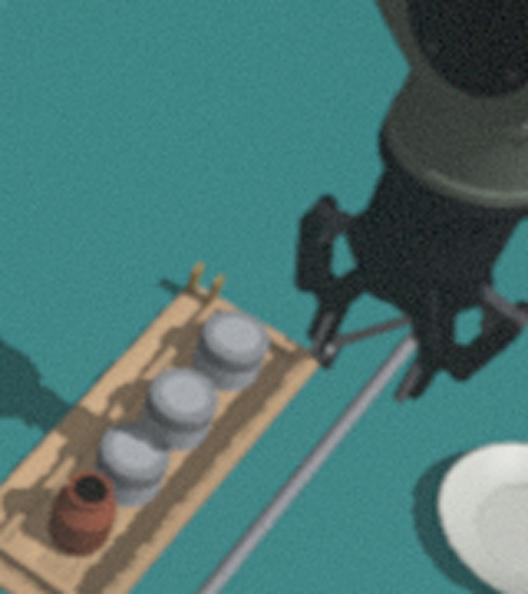

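```bash
python3 -m handwheel '[[[0,0,-0.03],[0,0,0]],[[0,0,-0.055],[0,0,0]],[[0,0,-0.06],[0,0,0]],[[0,0,-0.06],[0,0,0]]]'
python3 - <<'E'
from h import *
s=cam('scene','s28.png'); q=st(); crop('s28.png',400,80,560,260,3.3,'l.png')
for z in (116,140,150):print((w2px(s,[*q['tcp_pos'][:2],z])-[400,80]+.5)*3.3)
E
```

```text
time: 39.1
tcp_pos: [549.3, 402.6, 141.8]
ee_rot: [[-0.87, 0.493, -0.002], [0.493, 0.87, -0.002], [0.001, -0.002, -1.0]]
wrist_force: [-0.6, 0.2, -0.1]
finger_gap: 0.586
39.15 [549.7 402.9 142.8] [ 0.2 -0.3 -0.3] 0.589 [-0.65  0.98 -0.06  1.13  0.06  1.03  0.33]
[322.46097937 446.30296043]
[332.82723561 425.54077724]
[337.25900519 416.66455327]
```

View pics/l.png

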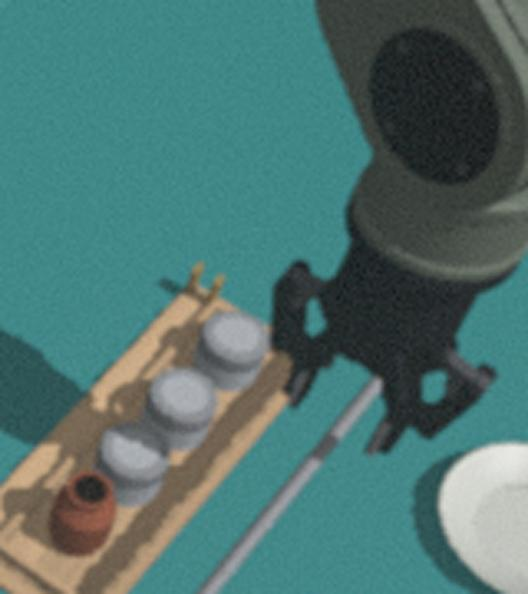

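```bash
python3 -m handwheel '[[[0,0,-0.02],[0,0,0]],[[0,0,-0.038],[0,0,0]],[[0,0,-0.042],[0,0,0]],[[0,0,-0.042],[0,0,0]],[[0,0,-0.042],[0,0,0]]]'
python3 - <<'E'
from h import *
ex=np.array([-.49,-.872])
x0=-110
for th in (2.18,2.0,1.8,1.57,1.35,1.1,.9,.7,.5,.4):
    x=-50+105*np.cos(th);z=30+105*np.sin(th); print(th,round(x,0),round(z,0),'world d',np.round(ex*(x-x0),0),'dz',round(z-116,0))
s=cam('scene','s29.png'); q=st(); crop('s29.png',400,80,560,260,3.3,'l.png')
E
```

```text
time: 39.65
tcp_pos: [550.2, 403.1, 101.3]
ee_rot: [[-0.87, 0.494, 0.001], [0.494, 0.87, -0.0], [-0.001, 0.0, -1.0]]
wrist_force: [-0.2, 0.5, -0.2]
finger_gap: 0.584
2.18 -110.0 116.0 world d [0. 0.] dz 0.0
2.0 -94.0 125.0 world d [ -8. -14.] dz 9.0
1.8 -74.0 132.0 world d [-18. -32.] dz 16.0
1.57 -50.0 135.0 world d [-29. -52.] dz 19.0
1.35 -27.0 132.0 world d [-41. -72.] dz 16.0
1.1 -2.0 124.0 world d [-53. -94.] dz 8.0
0.9 15.0 112.0 world d [ -61. -109.] dz -4.0
0.7 30.0 98.0 world d [ -69. -122.] dz -18.0
0.5 42.0 80.0 world d [ -75. -133.] dz -36.0
0.4 47.0 71.0 world d [ -77. -137.] dz -45.0
39.7 [550.2 403.1 101.2] [ 0.9 -0.2  0.4] 0.583 [-0.65  1.03 -0.06  1.17  0.07  0.95  0.33]
```

View pics/l.png

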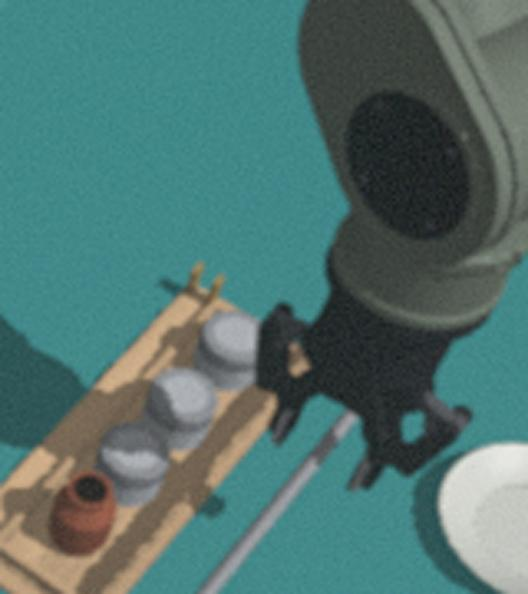

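```bash
python3 -m handwheel '[[[-0.01,-0.017,0],[0,0,0]],[[-0.018,-0.031,0.007],[0,0,0]],[[-0.027,-0.049,0.014],[0,0,0]],[[-0.039,-0.07,0.017],[0,0,0]],[[-0.05,-0.09,0.015],[0,0,0]],[[-0.063,-0.112,0.008],[0,0,0]],[[-0.063,-0.112,0.008],[0,0,0]]]'
python3 - <<'E'
from h import *
s=cam('scene','s30.png'); q=st(); crop('s30.png',380,80,560,270,3.1,'l.png')
E
```

```text
time: 40.4
tcp_pos: [486.2, 288.3, 108.4]
ee_rot: [[-0.869, 0.495, -0.001], [0.495, 0.869, -0.003], [-0.0, -0.003, -1.0]]
wrist_force: [0.2, 0.1, 0.1]
finger_gap: 0.587
40.45 [486.9 290.1 108.6] [-0.1  1.4 -0.3] 0.585 [-0.56  0.86 -0.07  1.65  0.09  0.64  0.37]
```

View pics/l.png

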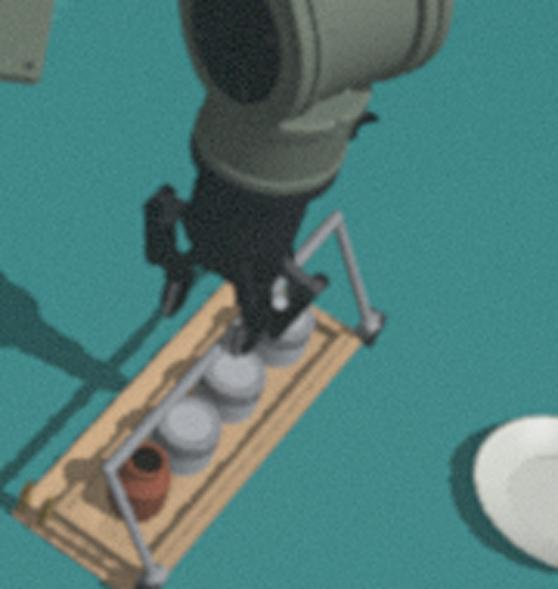

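```bash
python3 -m handwheel '[[[-0.008,-0.015,-0.012],[0,0,0]],[[-0.016,-0.028,-0.026],[0,0,0]],[[-0.022,-0.038,-0.042],[0,0,0]],[[-0.025,-0.044,-0.052],[0,0,0]],[[-0.026,-0.046,-0.052],[0,0,0]],[[-0.026,-0.046,-0.052],[0,0,0]]]'
python3 - <<'E'
from h import *
s=cam('scene','s31.png'); q=st(); crop('s31.png',380,80,560,270,3.1,'l.png')
E
```

```text
time: 41.05
tcp_pos: [463.9, 249.7, 56.4]
ee_rot: [[-0.871, 0.492, 0.007], [0.492, 0.871, 0.007], [-0.002, 0.009, -1.0]]
wrist_force: [14.6, 23.1, -13.4]
finger_gap: 0.585
41.1 [464.  249.7  56.5] [ 14.2  22.2 -13.3] 0.585 [-0.52  0.91 -0.06  1.83  0.12  0.39  0.39]
```

View pics/l.png

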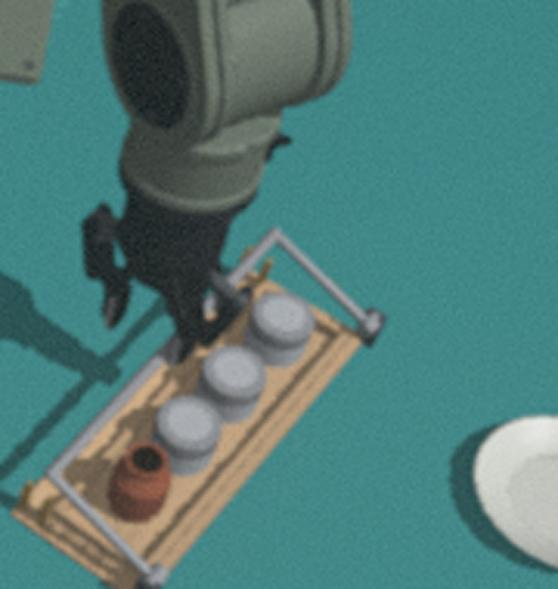

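```bash
python3 -m handwheel '[[[0.003,0.005,0],[0,0,0]],[[0.004,0.008,0.01],[0,0,0]],[[0.004,0.008,0.05],[0,0,0]],[[0.004,0.008,0.07],[0,0,0]],[[0.004,0.008,0.07],[0,0,0]]]'; python3 -m handwheel '[[[0,0,0],[0,0,0]],[[0,0,0],[0,0,0]],[[0,0,0],[0,0,0]],[[0,0,0],[0,0,0]],[[0,0,0],[0,0,0]],[[0,0,0],[0,0,0]]]' 0 40
python3 - <<'E'
from h import *
s=cam('scene','s32.png'); q=st(); crop('s32.png',380,80,560,270,3.1,'l.png')
E
```

```text
time: 41.6
tcp_pos: [465.9, 253.6, 129.1]
ee_rot: [[-0.87, 0.494, 0.003], [0.494, 0.87, 0.001], [-0.002, 0.002, -1.0]]
wrist_force: [0.4, 1.3, -0.4]
finger_gap: 0.586
time: 42.2
tcp_pos: [464.6, 252.7, 125.6]
ee_rot: [[-0.87, 0.494, -0.001], [0.494, 0.87, -0.002], [0.0, -0.002, -1.0]]
wrist_force: [-0.1, -0.5, 1.0]
finger_gap: 0.002
42.25 [464.7 252.7 125.7] [-0.4 -0.2 -0.4] -0.001 [-0.52  0.79 -0.08  1.77  0.1   0.58  0.4 ]
```

View pics/l.png

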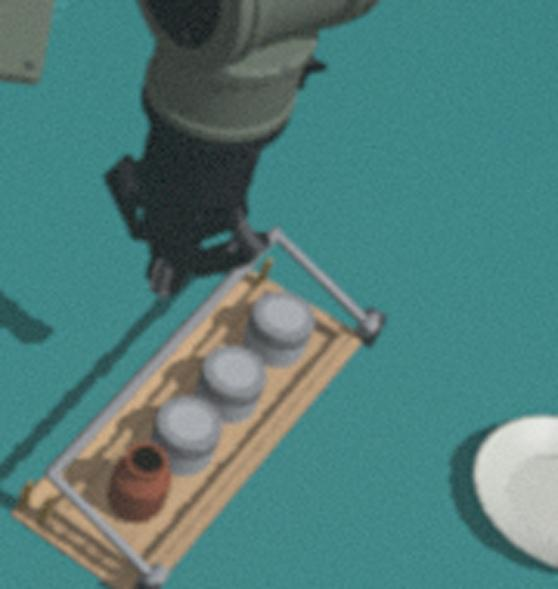

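```bash
python3 - <<'E'
from h import *
s=ld('s32.png');a=-2.081
ex=np.array([np.cos(a),np.sin(a),0]);ey=np.array([-np.sin(a),np.cos(a),0])
for th in(.2,.3,.4,.5,.6):
    o=[]
    for sg in(-1,1):
        P=np.array([497.35,310.7,0])+ex*(-50+105*np.cos(th))+ey*sg*154+[0,0,30+105*np.sin(th)]
        o.append(np.round((w2px(s,P)-[380,80]+.5)*3.1))
    print(th,o)
q=st(); d=q['tcp_pos'][:2]-np.array([496,307]); print(d@ex[:2],d@ey[:2])
E
```

```text
0.2 [array([265., 243.]), array([ 44., 482.])]
0.3 [array([270., 237.]), array([ 48., 476.])]
0.4 [array([277., 231.]), array([ 54., 472.])]
0.5 [array([285., 226.]), array([ 60., 468.])]
0.6 [array([293., 222.]), array([ 68., 466.])]
42.25 [464.7 252.7 125.7] [-0.4 -0.2 -0.4] -0.001 [-0.52  0.79 -0.08  1.77  0.1   0.58  0.4 ]
62.691982722433195 -0.8073496006270666
```

```bash
python3 -m handwheel '[[[0.005,0.009,-0.01],[0,0,0]],[[0.005,0.009,-0.03],[0,0,0]],[[0.005,0.009,-0.044],[0,0,0]],[[0.005,0.009,-0.052],[0,0,0]],[[0.005,0.009,-0.06],[0,0,0]],[[0.005,0.009,-0.068],[0,0,0]],[[0.005,0.009,-0.072],[0,0,0]],[[0.005,0.009,-0.072],[0,0,0]]]'; python3 -m handwheel '[[[0,0,-0.004],[0,0,0]],[[0,0,-0.008],[0,0,0]],[[0,0,-0.011],[0,0,0]],[[0,0,-0.013],[0,0,0]],[[0,0,-0.013],[0,0,0]]]'
```

```text
time: 43.05
tcp_pos: [469.7, 261.7, 53.4]
ee_rot: [[-0.87, 0.494, -0.001], [0.494, 0.87, -0.001], [0.0, -0.002, -1.0]]
wrist_force: [0.4, -0.7, 0.4]
finger_gap: 0.001
time: 43.55
tcp_pos: [469.7, 261.7, 40.5]
ee_rot: [[-0.87, 0.494, -0.001], [0.494, 0.87, -0.001], [0.0, -0.002, -1.0]]
wrist_force: [-1.1, -0.7, -0.4]
finger_gap: -0.005
```

```bash
python3 - <<'E'
from h import *
s=cam('scene','s33.png'); q=st(); crop('s33.png',380,80,560,270,3.1,'l.png')
E
```

```text
43.6 [469.7 261.7  40.7] [0.7 0.3 0.8] 0.003 [-0.54  0.95 -0.06  1.79  0.12  0.41  0.38]
```

View pics/l.png

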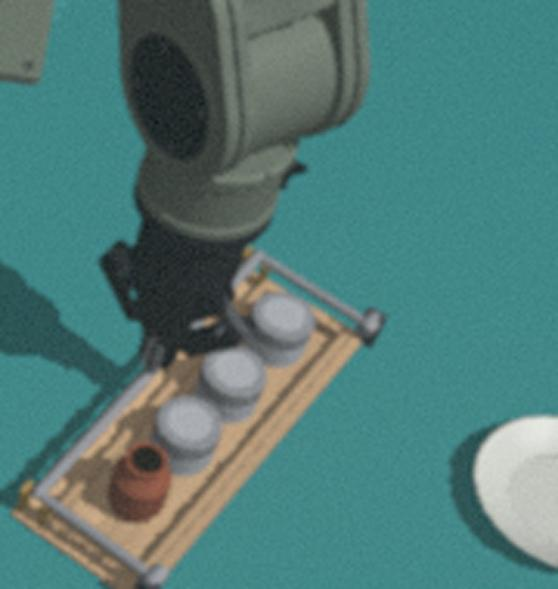

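```bash
python3 -m handwheel '[[[0,0,-0.002],[0,0,0]],[[0,0,-0.004],[0,0,0]],[[0,0,-0.004],[0,0,0]]]'; python3 -m handwheel '[[[0,0,-0.001],[0,0,0]],[[0,0,-0.002],[0,0,0]],[[0,0,-0.002],[0,0,0]]]'; python3 -m handwheel '[[[0,0,-0.001],[0,0,0]],[[0,0,-0.002],[0,0,0]],[[0,0,-0.002],[0,0,0]]]'
```

```text
time: 43.9
tcp_pos: [469.6, 261.7, 36.5]
ee_rot: [[-0.87, 0.494, -0.001], [0.494, 0.87, -0.001], [0.0, -0.002, -1.0]]
wrist_force: [0.0, -0.9, 0.5]
finger_gap: -0.005
time: 44.2
tcp_pos: [469.7, 261.7, 34.9]
ee_rot: [[-0.87, 0.494, -0.001], [0.494, 0.87, -0.001], [0.0, -0.002, -1.0]]
wrist_force: [-1.1, -1.3, 5.8]
finger_gap: -0.002
time: 44.5
tcp_pos: [469.8, 261.8, 34.2]
ee_rot: [[-0.87, 0.494, 0.0], [0.494, 0.87, -0.001], [-0.0, -0.001, -1.0]]
wrist_force: [-7.7, -2.9, 37.1]
finger_gap: -0.002
```

```bash
python3 -m handwheel '[[[0,0,0.005],[0,0,0]],[[0,0,0.03],[0,0,0]],[[0,0,0.07],[0,0,0]],[[0,0,0.11],[0,0,0]],[[0,0,0.15],[0,0,0]]]'; python3 -m handwheel '[[[-0.01,0.04,0.03],[0,0,0]],[[-0.02,0.085,0.04],[0,0,0]],[[-0.04,0.13,0.04],[0,0,0]],[[-0.06,0.17,0.04],[0,0,0]],[[-0.08,0.21,0.04],[0,0,0]],[[-0.1,0.24,0.04],[0,0,0]],[[-0.1,0.24,0.04],[0,0,0]]]'
python3 - <<'E'
from h import *
s=cam('scene','s34.png'); q=st(); crop('s34.png',370,130,560,290,4,'l.png');cam('top','t34.png')
a=-2.081
ex=np.array([np.cos(a),np.sin(a),0]);ey=np.array([-np.sin(a),np.cos(a),0])
for th in(0,.05,.1):
    o=[]
    for sg in(-1,1):
        P=np.array([497.35,310.7,0])+ex*(-50+105*np.cos(th))+ey*sg*154+[0,0,30+105*np.sin(th)]
        o.append(np.round((w2px(s,P)-[370,130]+.5)*4))
    print(th,o)
E
```

```text
time: 45.0
tcp_pos: [469.5, 261.6, 184.4]
ee_rot: [[-0.87, 0.494, -0.001], [0.494, 0.87, -0.001], [0.0, -0.002, -1.0]]
wrist_force: [1.0, -0.4, -0.8]
finger_gap: -0.002
time: 45.7
tcp_pos: [365.5, 505.7, 222.1]
ee_rot: [[-0.873, 0.488, -0.003], [0.488, 0.873, 0.0], [0.003, -0.002, -1.0]]
wrist_force: [0.4, -0.9, -0.1]
finger_gap: -0.0
45.75 [367.8 503.4 222.3] [ 0.2 -0.5  0. ] -0.003 [-0.97  0.8  -0.05  1.3   0.04  1.05  0.04]
0 [array([372., 133.]), array([ 89., 439.])]
0.05 [array([374., 128.]), array([ 90., 434.])]
0.1 [array([376., 123.]), array([ 92., 430.])]
```

View pics/l.png

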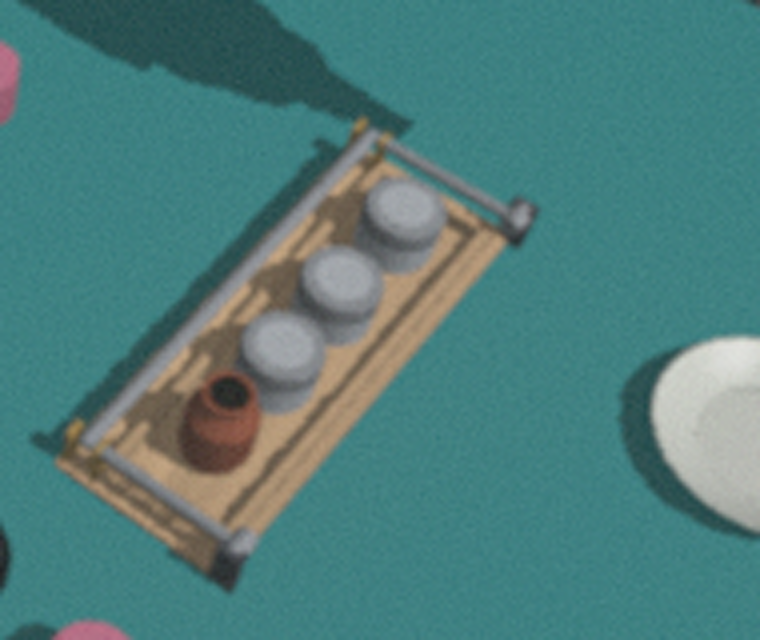

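View pics/s34.png

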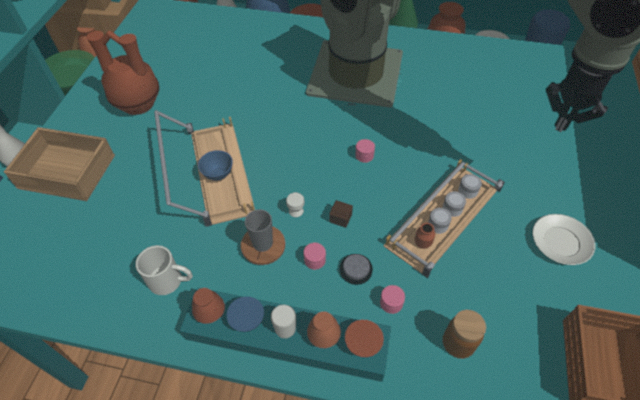

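View pics/t34.png

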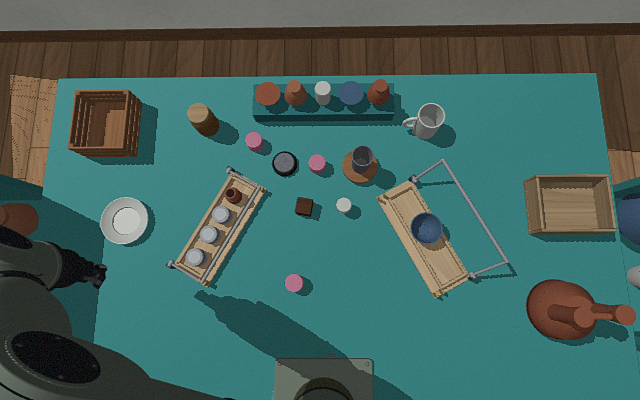

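```bash
python3 - <<'E'
from cell import ctrl
print(ctrl.finish_job())
E
```

```text
the job is handed in; nothing more can be done
None
```

I handed the job in at about 46 s of the 210 s allowed, with every step done. `finish_job` gave no verdict, so the checks below are my own.

- **Pen cup:** it stands upright near the middle of the turntable.
- **Felt dot:** I pressed the vase onto the pad until it stopped. It bottomed out at the expected height, with about 30 N on the wrist.
- **Left tray:** the vase and all three aluminium tins stand upright on the floor of the tray. One tin was knocked about 5 cm towards the robot base partway through. I found it again, took it with the tool tilted 15°, and set it down upright.
- **Keeper bar:** the left bar swung to the front and was pressed down to a hard stop at about 37 N. In the last scene picture its ends match an angle of about 0.
- **Left alone:** in the last pictures the bowl, the right tray's bar, the egg cup, the wooden box and the pink look-alikes were where they started. The robot was clear of everything.

**Disagreements:**
- The two cameras disagreed by 5–9 mm on positions, which is more than the stated 2 mm. I corrected this using the cup I had placed and the visible gripper.
- While swinging the bar, my sideways push jammed at about 26 N near 0.4 rad. I backed off and finished by pressing from above.

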